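# Latch the ramp's stop bar and park the roller on it

## Task

Get the rolling-friction ramp ready: raise the blue stop bar (the red knob is its handle), swing it uphill about its loose bolt until it lies across the ramp, and let its slot drop over the brass stud so that the bar lies flat on the ramp. Then take the aluminium roller from its grey cradle, and lay it across the ramp uphill of the bar so that it comes to rest against the bar's upright lip. Leave the glassware, bottles, steel cup, brass roller and spanner where they are.

Things in the scene. Friction and masses are not known exactly. Their poses are not given: they have to be found in the camera images.
- ramp: Ramp, fixed: flat wooden deck inclined 0.42 rad (24 degrees), low end towards the robot, turned a little on the bench. Origin on the deck's face. Axes: x uphill along the deck, y across it (to the left seen from the low end), z square out of it. The deck reaches from x = -200 to +140 mm and y = -120 to +120 mm.
- ramp_pivot (a point): Fixed on the ramp (deck axes, at x -20, y +85 mm of it): where the loose bolt meets the deck face. The bolt stands along z: 10 mm shank, 36 mm tall under a 22 mm head (top of the head with its nut: 47 mm), so the bar can be raised up to 30 mm bodily and cannot come off.
- ramp_stud (a point): Fixed on the ramp (deck axes): foot, on the deck face, of the brass stud, 124 mm from ramp_pivot along the deck's -y. The stud stands along z: 8 mm diameter, 14 mm tall, its top 4 mm tapered to 4.4 mm; a black disc, 26 mm wide, is painted round its foot.
- ramp_rail (a point): Middle of the steel rail over the ramp (deck axes, at x +115, y 0, z +160 mm of it): 14 mm thick, along y, on upright posts at y = +145 and -145 mm. It is in the way of a gripper coming straight down on the middle of the ramp, but not of one held square to the deck.
- bar_slot (a point): Stop bar (loose, about 0.16 kg): middle of its slot, at the underside. Blue flat bar 187 x 34 x 6 mm. x along the bar from bolt hole to knob, y to the lip side, z out of its top. Slot right through, 25 mm (x) by 12 mm. Latched: x along the deck's -y, y uphill, this point on ramp_stud. To pass over the stud the underside must be over 14 mm off the deck.
- bar_hole (a point): Centre of the bar's 13 mm hole for the loose bolt, at the underside, 124 mm from the slot's middle; bar axes as at bar_slot. At the start the bar lies on the deck and points from here downhill, slanting 0.2 to 0.9 rad to the stud's side; let go unlatched, it may stay or swing downhill.
- bar_lip (a point): Middle of the uphill-to-be face of the bar's upright lip, at the height of the bar's underside: 60 mm from the hole, 17 mm to the +y side; bar axes. The lip is 4 mm thick, 70 mm long along x, its top 28 mm above the underside. A roller touching it has its centre 18 mm from this face.
- bar_knob (a point): Middle of the red knob on the bar's free end, to grasp: round post 16 mm in diameter along the bar's z, reaching 6 to 46 mm above the bar's underside; this point is 29 mm above the underside, 34 mm beyond the slot's middle, 158 mm from the hole. Bar axes.
- roller_center (a point): Centre of the aluminium roller: plain cylinder 36 mm in diameter, 50 mm long, about 0.15 kg; x runs along its axis, level at the start. It lies in the cradle, its ends overhanging the cradle by 10 mm at each end.
- roller: The same aluminium roller; its origin lies on its underside as it lies in the cradle.
- cradle: Grey plastic V cradle fixed on the bench, 30 mm long along its x (the roller's axis), 66 mm wide along y, 38 mm high; origin at the centre of its underside. It stands on either side of the ramp, where the small blue tray of nuts stands on the other.
- brass_roller: Bystander, to be left alone: upright brass roller, 36 mm diameter, 50 mm tall; not the one to use; origin at the centre of its underside.
- beaker: Bystander, to be left alone: glass beaker, 72 mm wide, 95 mm tall; origin at the centre of its underside.
- steel_cup: Bystander, to be left alone: steel cup, 80 mm wide, 100 mm tall; origin at the centre of its underside.
- soap: Bystander, to be left alone: amber bottle with white cap, 66 mm wide, 170 mm tall; origin at the centre of its underside.
- cylinder_glass: Bystander, to be left alone: slender measuring cylinder, 190 mm tall, on a 68 mm blue foot; origin at the centre of its underside.
- wash_bottle: Bystander, to be left alone: white bottle with red cap, 60 mm wide, 150 mm tall; origin at the centre of its underside.
- spanner: Bystander, to be left alone: steel spanner, 160 mm long, lying on the bench; origin at the centre of its underside.
Things that resemble listed ones, but are neither listed nor needed, are in the scene too. Several things have the shape of the roller; the one meant has the colours described above.

How it is judged (in metres and radians):
On the way:
1. the bar lies flat on the ramp with its slot over the brass stud (x of ramp_stud in the frame of bar_slot between -0.0115 and 0.0115 m and y of ramp_stud in the frame of bar_slot between -0.0045 and 0.0045 m and z of ramp_stud in the frame of bar_slot between -0.004 and 0.004 m and angle between the z axis of bar_slot and the z axis of ramp_stud, either way round below 0.06 rad), for 0.3 s.
At the end, for the whole second after the job is handed in: Bar flat on the deck (within 4 mm, 0.06 rad) with the stud in its slot; roller at rest on the deck against the uphill face of the lip (gap under 6 mm, axis within 0.15 rad of the bar, its middle between the ends of the lip) (all of step 1 and x of roller_center in the frame of bar_slot between -0.099 and -0.029 m and y of roller_center in the frame of bar_slot between 0.029 and 0.041 m and z of roller_center in the frame of bar_slot between 0.014 and 0.023 m and angle between the x axis of roller_center and the x axis of bar_slot, either way round below 0.15 rad and linear speed of roller below 0.02 m/s); the robot touches nothing.
It fails at once if glassware, a bottle, the steel cup, the brass roller or the spanner was moved more than 30 mm (distance of any of brass_roller, beaker, steel_cup, soap, cylinder_glass, wash_bottle, spanner from where it was at the start of the episode above 0.03 m).
It also fails if it takes over 62 s, if anything falls off the work surface, if the arm or the gripper's body presses on something with over 40 N, if the wrist force passes 120 N, or if a joint passes its speed limit or range.

## Robot

A 6-joint arm with a two-finger parallel gripper is mounted at the origin on the work surface. World frame = base frame: x ahead of the robot, y to its left, z up, the work surface at z = 0. Lengths are in mm, angles in rad, forces in N, time in s.
With the tool pointing down it reaches from about 250 to 800 mm from the base axis. Payload 3.9 kg.
Tool frame: the origin (TCP) lies on the centre line of the jaws, within the pads' length; the fingertips stand 22 mm ahead of it and the grasp point (between the pads) lies 3 mm ahead of it (robot.tip_extent is the x of the fingertips in the tool frame, in mm); x points along the fingers, z is the direction in which the jaws open and shut, and the axes are right-handed (so a half turn about x gives the same grasp; the last joint's range is limited). The gripper opens to 85 mm and grips with 20 to 120 N. Pads are 22 mm wide; open, the fingers measure 114 mm over their backs; the gripper's body (76 mm by 85 mm) begins 54 mm behind the grasp point. The pads swing forward as they close: fully open they stand 13 mm farther back than shut.
Start: joints at [0, 0.26, -0.138, 1.173, 0, 1.571], TCP at [524.991, -0, 222.904] pointing down, gripper open.
Joint ranges: [-2.78, 2.78], [-0.83, 1.72], [-1.28, 1.37], [-1.9, 2.12], [-1.57, 1.48], [-3.14, 3.14]. Speed limits (rad/s): [2.57, 2.57, 3.14, 3.14, 3.14, 3.14].

## Interface

Orientations are given as a unit quaternion [x, y, z, w].
In Python, from station import telemetry, viewer, robot gives the robot as it stands.
- The arm moves only by the tool step_arm, never from a script. Its argument "plan" is a list of rows, each a list of 3 entries, a list of its own where there are three numbers: the shift along the tool's x, y, z in mm, then the turn, a rotation vector about the tool's x, y, z in rad, then the opening, from 0 (shut) to 1 (fully open). A call has 1 to 10 rows; each row shifts and turns the commanded pose from where the row before left it, along the tool's axes as they then stand; what a row does not reach is not made up. A row lasts 1/12 s, in which the tool goes at most 41.7 mm and 7.16 degrees, less where a joint would pass 70% of its speed; a pose out of reach is approached as far as the arm can. A call is refused whole if a number of a shift passes 41.7 or a number of a turn 0.125, either way. A call with a gripper value outside its range is refused whole. The fingers move at their own pace and stop on an object; "grip_force" is the grip in N (left out, the last holds). Time passes only in rows, so rows that do not move let the fingers close. It gives the time, the measured TCP pose, the force and the opening at its end, in the units of the state.
- telemetry.sense(): the state, without advancing time (a new reading comes with each control period).
- viewer.snapshot(name): name is "scene" or "side" or "wrist"; returns a dict with "image" (480x640x3 uint8, red, green, blue), "intrinsics" (3x3 intrinsics, pixels), "D" ([k1, k2, p1, p2, k3] as OpenCV has them; the pictures are not rectified), "T" (4x4, takes a point from camera to world coordinates). Camera axes: x right, y down, z forward; pixel columns grow to the right and rows downward; lengths in mm; the calibration is good to about 2 mm. A picture is of the moment at which its call begins. There is no depth.
- robot.sign_off(): hands the job in, once; it reports no verdict.
Trained networks look in the newest picture that a camera, given by its name, has taken for a name from the list of things; names that differ only in an ending like _2 or _b are one class to them, and where a whole thing is asked for, a point or a joint stands for the part that bears it (a point fixed in the world has none). Each returns a list of dicts, best first, with "score" (0 to 1); they miss things now and then, are a little off and sometimes report something else, mostly with a low value. They report only what shows in the picture. A call takes as long as a camera call. They do not tell look-alikes from the thing itself.
- viewer.recognise(camera, name): "xyz" ([x, y, z] in mm, in the coordinates of the camera as it stood for that picture, good to about 4 mm: the middle of the surface that is visible of it).
- viewer.masks_of(camera, name): "pixels" (480x640 bool, what is visible of it).
The state is a dict: "time_s": time; "joint_positions": joint angles; "qvel": joint speeds; "joint_torque": joint torques, N m; "eef_pos": TCP position; "tool_rot": TCP orientation; "ft_force": force on the tool from outside, world axes, zero at the start; "moment": the same for the moment, N m; "width": finger opening in mm.
Only numpy, scipy, OpenCV 4.12 (cv2) and the standard library are available. Lean on these libraries where they do the work, as an engineer would, in place of code of your own. Each camera call takes 0.05 s, during which the arm holds its last target.

## Working session

There is one attempt and no reset: what is moved stays moved. The work goes in short steps, Python scripts to look and compute and a tool call to move; the robot and the scene stay as the last step left them, time stands still between calls to the robot, and variables do not carry over. Pictures are saved under pics/ and viewed, and the job is handed in when it is done.

Besides the shell and the picture viewer there is one more tool, called as name([rows], argument=value, ...), one row to a line, values as JSON. step_arm: Moves the arm, as the interface text tells. Its arguments: {"type":"object","properties":{"plan":{"type":"array"},"grip_force":{"type":"number"}},"required":["plan"]}

```bash
ls; mkdir -p pics; cat > h.py <<'E'
import numpy as np, cv2
from scipy.spatial.transform import Rotation as R
from station import telemetry, viewer, robot
def snap(n,f):
    s=viewer.snapshot(n); cv2.imwrite('pics/'+f,s['image'][:,:,::-1]); return s
E
python3 - <<'E'
from h import *
import pickle
d={}
for n in ['scene','side','wrist']:
    s=snap(n,n+'0.png'); d[n]=s; print(n,np.round(s['T'],3).tolist(),np.round(s['intrinsics'],1).tolist(),s['D'])
    for k in ['ramp','ramp_pivot','ramp_stud','ramp_rail','bar_slot','bar_hole','bar_lip','bar_knob','roller_center','cradle','brass_roller','beaker','steel_cup','soap','cylinder_glass','wash_bottle','spanner']:
        try: r=viewer.recognise(n,k)
        except Exception as e: print(k,e); continue
        for q in r[:3]:
            p=s['T']@np.r_[q['xyz'],1]; print(n,k,round(q['score'],2),np.round(p[:3]))
pickle.dump(d,open('s0.pkl','wb'))
print(telemetry.sense())
E
```

```text
pics
scene [[-0.253, 0.827, -0.502, 1152.647], [0.968, 0.214, -0.134, 149.459], [-0.004, -0.519, -0.855, 1155.673], [0.0, 0.0, 0.0, 1.0]] [[478.3, 0.0, 315.8], [0.0, 478.3, 230.8], [0.0, 0.0, 1.0]] [-0.01544994  0.          0.          0.          0.        ]
scene ramp_pivot 0.56 [719.   5.  91.]
scene ramp_stud 0.66 [719.   8.  90.]
scene ramp_rail 0.62 [720.  10.  93.]
scene bar_slot 0.61 [587.  37.  90.]
scene bar_hole 0.83 [586.  37.  92.]
scene bar_lip 0.98 [583.  36.  93.]
scene bar_lip 0.26 [481. 345.  51.]
scene bar_knob 0.74 [584.  36.  92.]
scene roller_center 0.85 [536. 267.  32.]
scene roller_center 0.71 [482. 346.  50.]
scene roller_center 0.56 [442. 249.  34.]
scene cradle 0.44 [485. 330.  35.]
scene brass_roller 0.81 [680. 295.  53.]
scene brass_roller 0.65 [ 507. -426.   95.]
scene brass_roller 0.56 [406. 382.   0.]
scene beaker 0.71 [666. 379.  56.]
scene steel_cup 0.85 [ 688. -315.   63.]
scene steel_cup 0.7 [ 506. -428.   97.]
scene steel_cup 0.45 [481. 343.  49.]
scene soap 0.69 [550. 486. 106.]
scene cylinder_glass 0.76 [ 629. -458.   81.]
scene cylinder_glass 0
[... 1961 characters left out ...]
.7, 'joint_positions': array([ 1.41294150e-05,  2.59999498e-01, -1.38094184e-01,  1.17270251e+00,
        1.30055192e-05,  1.57082478e+00]), 'qvel': array([-7.10813543e-04, -1.22364529e-03, -1.24706864e-03,  4.27630738e-05,
        3.10686181e-05, -9.87570647e-04]), 'joint_torque': array([-1.39444405e-04, -4.05603755e+01,  2.54230088e+01,  1.16756004e-03,
        3.13698831e-05, -3.59311377e-05]), 'eef_pos': array([5.24992681e+02, 1.16940541e-02, 2.22906781e+02]), 'tool_rot': array([ 9.66132186e-06,  7.07106733e-01, -4.65028997e-07,  7.07106829e-01]), 'ft_force': array([-0.16089743, -0.51953944,  0.01131981]), 'moment': array([0.03536166, 0.05290209, 0.02967657]), 'width': 85.36556240307719}
```

View images.

View pics/scene0.png

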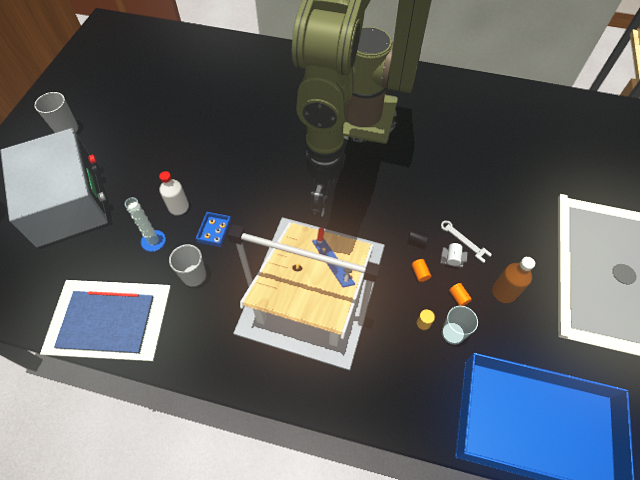

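View pics/side0.png

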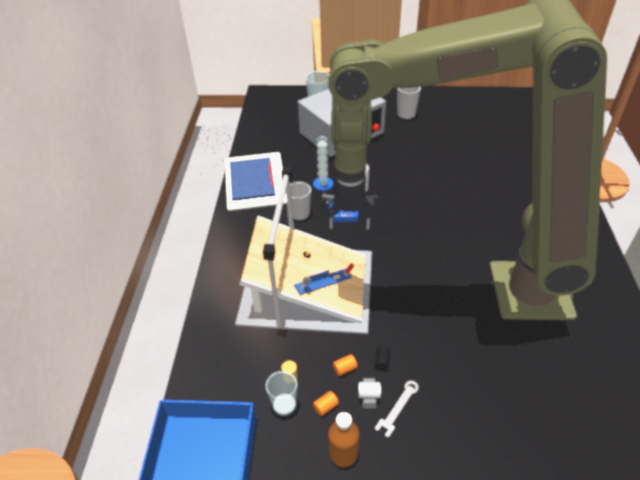

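View pics/wrist0.png

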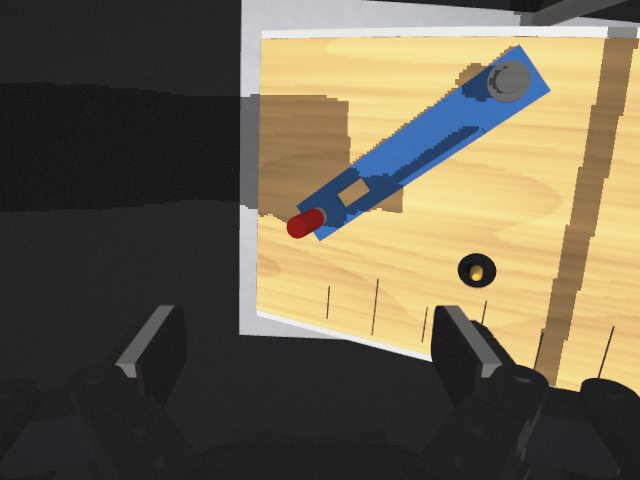

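```bash
python3 - <<'E'
import cv2
a=cv2.imread('pics/wrist0.png')
cv2.imwrite('pics/w0c.png',cv2.resize(a[20:290,230:640],None,fx=1.95,fy=1.95,interpolation=cv2.INTER_CUBIC))
a=cv2.imread('pics/scene0.png')
cv2.imwrite('pics/s0c.png',cv2.resize(a[200:360,230:400],None,fx=3.7,fy=3.7,interpolation=cv2.INTER_CUBIC))
cv2.imwrite('pics/s0r.png',cv2.resize(a[210:340,400:540],None,fx=4.5,fy=4.5,interpolation=cv2.INTER_CUBIC))
a=cv2.imread('pics/side0.png')
cv2.imwrite('pics/d0c.png',cv2.resize(a[200:340,230:390],None,fx=4,fy=4,interpolation=cv2.INTER_CUBIC))
cv2.imwrite('pics/d0r.png',cv2.resize(a[340:440,280:440],None,fx=5,fy=5,interpolation=cv2.INTER_CUBIC))
E
```

```text
(no output)
```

View pics/w0c.png

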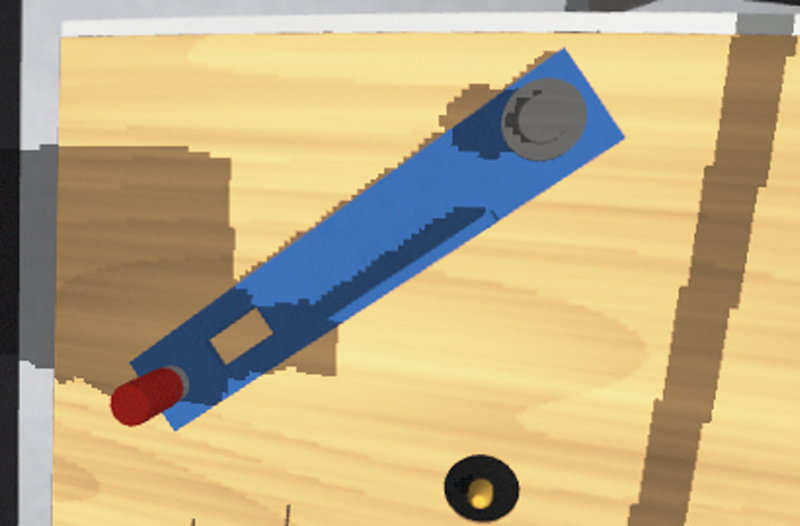

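View pics/s0c.png

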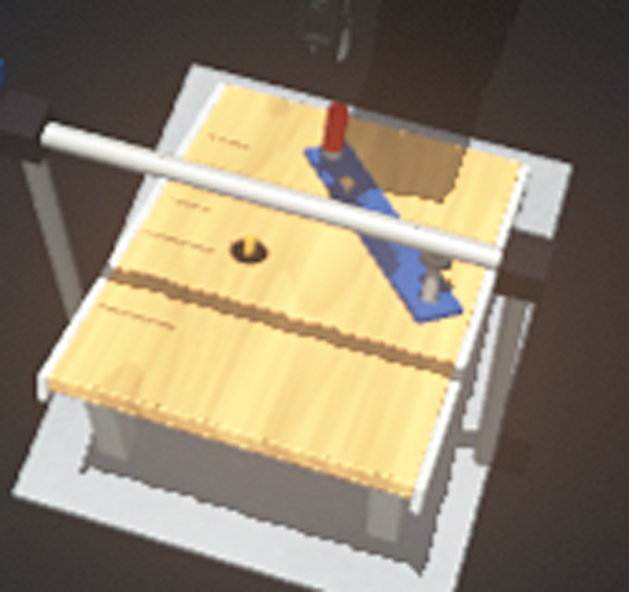

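View pics/s0r.png

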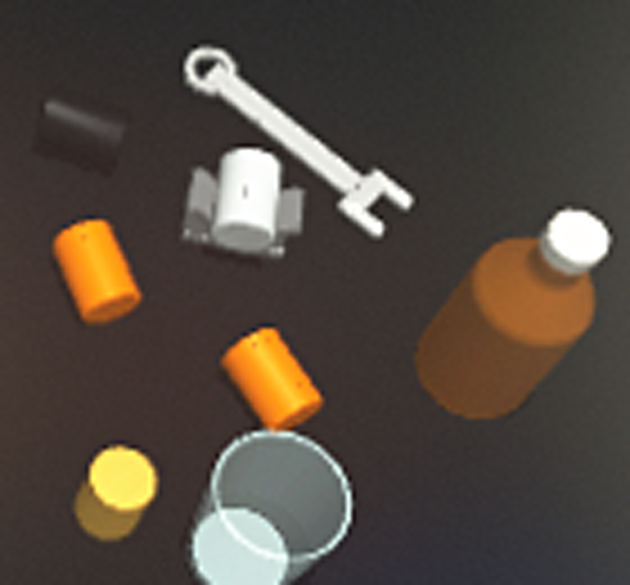

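View pics/d0c.png

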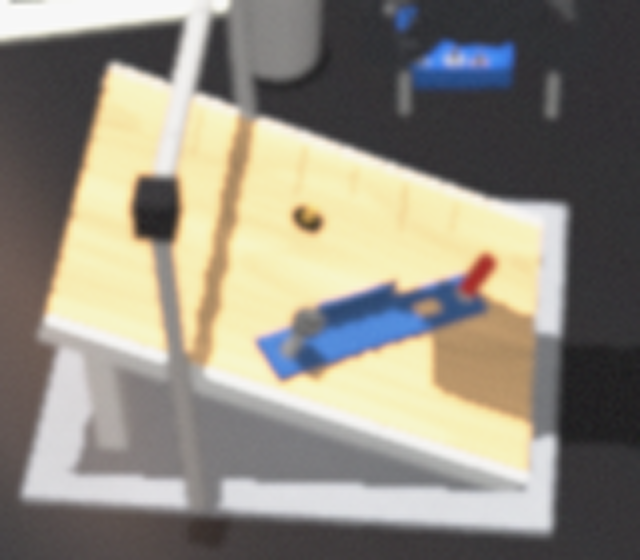

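View pics/d0r.png

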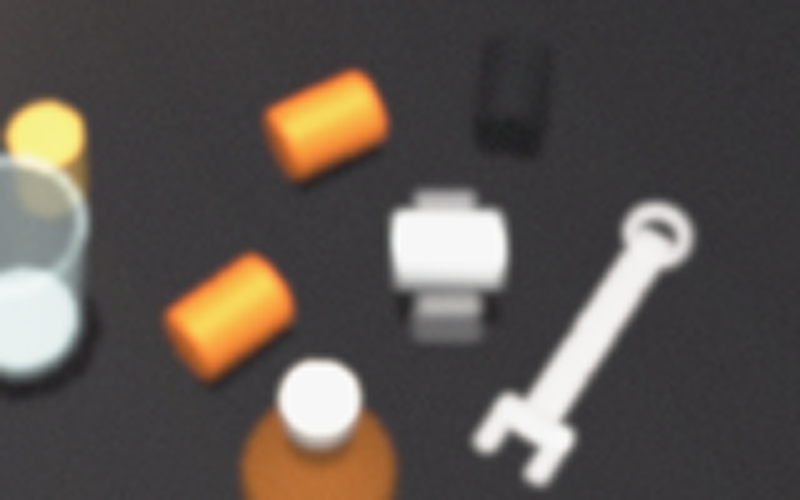

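```bash
cat >> h.py <<'E'
def proj(s,P):
    T=np.linalg.inv(s['T']); rv=cv2.Rodrigues(T[:3,:3])[0]
    return cv2.projectPoints(np.array(P,float).reshape(-1,3),rv,T[:3,3],s['intrinsics'],np.array(s['D']))[0][:,0]
def Rdeck(yaw): return R.from_euler('z',yaw)*R.from_euler('y',-0.42)
E
cat > fit.py <<'E'
from h import *
import pickle
from scipy.optimize import least_squares
d=pickle.load(open('s0.pkl','rb'))
def cr(c,f,o): return (np.array(c)+.5)/f-.5+np.array(o)
w=lambda *c:cr(c,1.95,(230,20)); sc=lambda *c:cr(c,3.7,(230,200)); sd=lambda *c:cr(c,4,(230,200))
B=lambda x,y,z:('b',x,y,z)
obs=[('wrist',(-200,120,0),w(60,37),.3),('wrist',(-20,85,40),w(543,119),1),('wrist',(-20,-39,0),w(481,488),1),
('wrist',B(158,0,46),w(130,403),1),('wrist',B(124,0,6),w(241,337),1),
('wrist',B(172.5,-17,6),w(130,362),.7),('wrist',B(172.5,17,6),w(176,431),.7),('wrist',B(-14.5,-17,6),w(565,48),.7),('wrist',B(-14.5,17,6),w(624,136),.7),
('scene',(-20,-39,0),sc(248,251),1),('scene',B(158,0,46),sc(338,106),1),('scene',(140,120,0),sc(413,497),.3),('scene',(140,-120,0),sc(48,383),.3),('scene',(-200,-120,0),sc(222,85),.3),('scene',(-200,120,0),sc(524,163),.3),
('side',(-20,-39,0),sd(307,218),1),('side',(-20,85,41),sd(309,322),1),('side',B(158,0,46),sd(487,263),1),('side',(140,-120,0),sd(112,65),.3),('side',(-200,-120,0),sd(540,222),.3),('side',(140,120,0),sd(44,322),.3),('side',(-200,120,0),sd(528,475),.3)]
def pts(p,m):
    if m[0]=='b':
        _,x,y,z=m; th=p[4]  # bar x dir in deck: downhill(-x) turned th to -y ; bar y to +90ccw (z up)
        bx=np.array([-np.cos(th),-np.sin(th)]); by=np.array([-bx[1],bx[0]])
        q=np.array([-20,85])+x*bx+y*by+p[5:7]; v=np.r_[q,z]
    else: v=np.array(m,float)
    return Rdeck(p[3]).apply(v)+p[:3]
def res(p,raw=False):
    o=[]
    for c,m,u,wt in obs:
        e=proj(d[c],pts(p,m))[0]-u; o.append(e if raw else e*wt)
    o=np.array(o)
    return o if raw else np.r_[o.ravel(), p[5:7]/1.5]
r=least_squares(res,[680,20,90,-.1,.6,0,0],loss='soft_l1')
print(np.round(r.x,3),np.round(np.sqrt(np.diag(np.linalg.inv(r.jac.T@r.jac))),3))
for o,e in zip(obs,res(r.x,True)): print(o[0],o[1],np.round(e,1))
p=r.x
for n,m in dict(pivot=(-20,85,0),stud=(-20,-39,0),knob=B(158,0,29),rail=(115,0,160)).items(): print(n,pts(p,m).round(1))
np.save('fit.npy',p)
E
python3 fit.py
```

```text
[ 6.63886e+02  3.00900e+00  1.05607e+02 -4.70000e-02  6.92000e-01
  2.07100e+00  1.41500e+00] [0.658 0.478 1.017 0.007 0.009 0.768 0.744]
wrist (-200, 120, 0) [-1.2 -6.6]
wrist (-20, 85, 40) [-0.1 -0. ]
wrist (-20, -39, 0) [0.6 0.4]
wrist ('b', 158, 0, 46) [ 1.4 -0.2]
wrist ('b', 124, 0, 6) [ 0.5 -1.3]
wrist ('b', 172.5, -17, 6) [-1.8  0.9]
wrist ('b', 172.5, 17, 6) [-2.1  1.2]
wrist ('b', -14.5, -17, 6) [-1.7 -0. ]
wrist ('b', -14.5, 17, 6) [-0.2  1.7]
scene (-20, -39, 0) [ 0.6 -0.7]
scene ('b', 158, 0, 46) [0.8 0.3]
scene (140, 120, 0) [ 3.2 -3.7]
scene (140, -120, 0) [-1.5 -3.6]
scene (-200, -120, 0) [-0.2 -1.6]
scene (-200, 120, 0) [ 1.4 -0.7]
side (-20, -39, 0) [-0.6  0.9]
side (-20, 85, 41) [-0.7  0. ]
side ('b', 158, 0, 46) [-0.7  0. ]
side (140, -120, 0) [-0.5  0.3]
side (-200, -120, 0) [-0.2 -0.4]
side (140, 120, 0) [ 0.2 -0. ]
side (-200, 120, 0) [-0.5  1.3]
pivot [649.7  88.8  97.5]
stud [643.8 -35.1  97.5]
knob [524.1  -4.7  75.2]
rail [703.6   1.1 298.6]
```

```bash
cat >> h.py <<'E'
def go(target_p,target_R,gp=3,s=None):
    """print turn (total rotvec, tool axes) then shift after the turn in tool axes"""
    s=s or telemetry.sense(); R0=R.from_quat(s['tool_rot']); 
    rv=(R0.inv()*target_R).as_rotvec()
    tcp=np.array(target_p)-target_R.apply([gp,0,0])
    sh=target_R.inv().apply(tcp-s['eef_pos']); sh0=R0.inv().apply(tcp-s['eef_pos'])
    print('turn',rv.round(4),'n>=',np.abs(rv).max()/.12,'shift after turn',sh.round(1),'shift before',sh0.round(1))
def deck(p):
    Rd=Rdeck(p[3]); return Rd,(lambda v:Rd.apply(v)+p[:3])
def toolR(xa,za):
    xa=np.array(xa,float);xa/=np.linalg.norm(xa);za=np.array(za,float);za-=xa*(za@xa);za/=np.linalg.norm(za)
    return R.from_matrix(np.c_[xa,np.cross(za,xa),za])
E
python3 - <<'E'
from h import *
print([a for a in dir(robot) if a[0]!='_'], robot.tip_extent, robot)
p=np.load('fit.npy'); Rd,D=deck(p); th=p[4]
z=-np.array([-np.cos(th),-np.sin(th),0]) 
TR=toolR(Rd.apply([0,0,-1]),Rd.apply(z))
k=np.array([-20,85,0])+np.r_[p[5:7],0]-158*z
go(D(k+[0,0,32+60]),TR)
E
```

```text
['IKError', 'sign_off', 'tip_extent'] 22.0 <Robot object at 0x7fe17d958050>
turn [-0.6347 -0.3984 -0.1543] n>= 5.2891113539890044 shift after turn [ 68.6  35.2 -50. ] shift before [ 87.5  -3.5 -27.8]
```

step_arm([
  [[0,0,0],[-0.106,-0.066,-0.026],0.55],
  [[0,0,0],[-0.106,-0.066,-0.026],0.55],
  [[0,0,0],[-0.106,-0.066,-0.026],0.55],
  [[0,0,0],[-0.106,-0.066,-0.026],0.55],
  [[0,0,0],[-0.106,-0.066,-0.026],0.55],
  [[0,0,0],[-0.106,-0.066,-0.026],0.55],
  [[10,17.6,-25],[0,0,0],0.55],
  [[10,17.6,-25],[0,0,0],0.55],
  [[0,0,0],[0,0,0],0.55],
  [[0,0,0],[0,0,0],0.55],
], grip_force=40)

```text
time_s: 3.53
eef_pos: [472.4, -2.0, 177.2]
tool_rot: [-0.268, 0.527, 0.163, 0.79]
ft_force: [0.1, -0.1, 0.5]
width: 47.1
```

```bash
python3 - <<'E'
from h import *
import pickle
st=telemetry.sense(); print(st['joint_positions'].round(3),st['width'])
s=snap('wrist','w1.png'); pickle.dump((s,st),open('s1.pkl','wb'))
p=np.load('fit.npy'); Rd,D=deck(p); th=p[4]
z=-np.array([-np.cos(th),-np.sin(th),0]) 
TR=toolR(Rd.apply([0,0,-1]),Rd.apply(z))
k=np.array([-20,85,0])+np.r_[p[5:7],0]-158*z
go(D(k+[0,0,32+60]),TR)
print(proj(s,[D(k+[0,0,46]),D(k+[0,0,6]),D([-20,-39,0]),D([-20,-39,14]),D([-20,85,41])]).round(1))
E
```

```text
[ 0.017 -0.077 -0.749  0.496 -0.03   0.949] 47.08125910003587
turn [-0.0111 -0.0107 -0.0027] n>= 0.09218822687078317 shift after turn [49.3 -0.9  0.2] shift before [49.3 -1.   0.8]
[[317.5 241. ]
 [317.2 224.4]
 [415.2 338.9]
 [419.3 348.5]
 [563.1 236.5]]
```

View pics/w1.png

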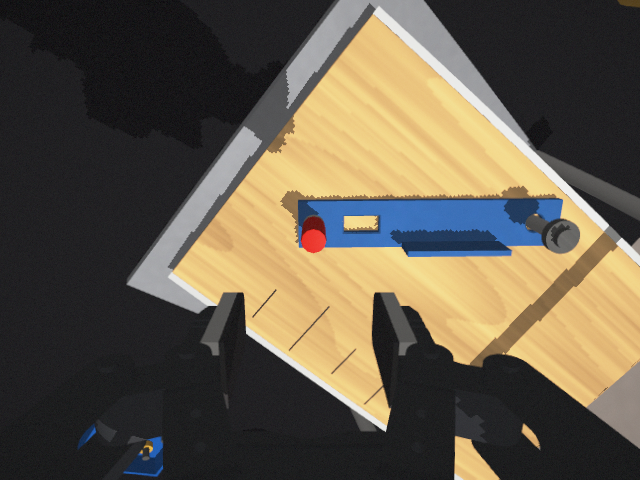

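```bash
cat > /tmp/x.py <<'E'
d['w1']=pickle.load(open('s1.pkl','rb'))[0]
A=np.array
obs=[o for o in obs if not(isinstance(o[1][0],(int,)) and abs(o[1][1])==120)]
obs+=[('w1',B(158,0,46),A([313.5,241]),1),('w1',(-20,85,41),A([562,236]),1),('w1',B(172.5,-17,6),A([299,200]),.7),('w1',B(172.5,17,6),A([300,247.5]),.5),('w1',B(-14.5,-17,6),A([562,199.5]),.7),('w1',B(124,0,6),A([361,222.5]),1),
('side',(140,-120,0),sd(112,65),.3),('side',(-200,-120,0),sd(540,222),.3),('side',(140,120,0),sd(44,322),.3),('side',(-200,120,0),sd(528,475),.3)]
E
sed -i '/^def pts/e cat /tmp/x.py' fit.py; python3 fit.py
```

```text
[ 6.63931e+02  2.95300e+00  1.05046e+02 -4.80000e-02  6.91000e-01
  1.87800e+00  1.20700e+00] [0.569 0.4   0.637 0.007 0.008 0.711 0.642]
wrist (-20, 85, 40) [-0.4  0.1]
wrist (-20, -39, 0) [0.3 0.1]
wrist ('b', 158, 0, 46) [ 1.2 -0.2]
wrist ('b', 124, 0, 6) [ 0.3 -1.2]
wrist ('b', 172.5, -17, 6) [-2.   0.8]
wrist ('b', 172.5, 17, 6) [-2.3  1.1]
wrist ('b', -14.5, -17, 6) [-2.3  0.5]
wrist ('b', -14.5, 17, 6) [-1.   2.2]
scene (-20, -39, 0) [ 0.5 -0.6]
scene ('b', 158, 0, 46) [0.8 0.4]
side (-20, -39, 0) [-0.6  1. ]
side (-20, 85, 41) [-0.7  0.2]
side ('b', 158, 0, 46) [-0.6  0.1]
w1 ('b', 158, 0, 46) [ 3.3 -0.5]
w1 (-20, 85, 41) [0.5 0.1]
w1 ('b', 172.5, -17, 6) [-3.2  0.6]
w1 ('b', 172.5, 17, 6) [-3.3 -0.6]
w1 ('b', -14.5, -17, 6) [-0.3 -0.4]
w1 ('b', 124, 0, 6) [3.7 1.2]
side (140, -120, 0) [-0.5  0.4]
side (-200, -120, 0) [-0.2 -0.3]
side (140, 120, 0) [0.2 0.1]
side (-200, 120, 0) [-0.6  1.4]
pivot [649.8  88.7  96.9]
stud [643.8 -35.1  96.9]
knob [523.9  -4.9  74.5]
rail [703.6   1.  298. ]
```

```bash
sed -i "s/^def pts/obs=[o for o in obs if o[1][0]!='b' or o[1][1] in(158,124)]\ndef pts/" fit.py; python3 fit.py; python3 - <<'E'
from h import *
p=np.load('fit.npy'); Rd,D=deck(p); th=p[4]
z=-np.array([-np.cos(th),-np.sin(th),0]) 
TR=toolR(Rd.apply([0,0,-1]),Rd.apply(z))
k=np.array([-20,85,0])+np.r_[p[5:7],0]-158*z
go(D(k+[0,0,32]),TR)
E
```

```text
[ 6.64217e+02  2.80300e+00  1.04242e+02 -5.10000e-02  6.97000e-01
  1.30000e-02  2.59000e-01] [0.548 0.405 0.703 0.007 0.012 1.043 1.137]
wrist (-20, 85, 40) [-0.   0.3]
wrist (-20, -39, 0) [ 0.1 -0.2]
wrist ('b', 158, 0, 46) [-0.2  1. ]
wrist ('b', 124, 0, 6) [-1.4  0. ]
scene (-20, -39, 0) [ 0.5 -0.4]
scene ('b', 158, 0, 46) [0.4 0.2]
side (-20, -39, 0) [-0.6  1.2]
side (-20, 85, 41) [-0.9  0.3]
side ('b', 158, 0, 46) [-0.3  0.1]
w1 ('b', 158, 0, 46) [ 0.3 -0.7]
w1 (-20, 85, 41) [-0.2 -0.1]
w1 ('b', 124, 0, 6) [0.8 1. ]
side (140, -120, 0) [-0.4  0.5]
side (-200, -120, 0) [-0.2  0. ]
side (140, 120, 0) [-0.   0.1]
side (-200, 120, 0) [-0.8  1.7]
pivot [650.3  88.6  96.1]
stud [644.  -35.2  96.1]
knob [522.9  -6.1  73.2]
rail [703.9   0.8 297.2]
turn [-0.0129 -0.0097 -0.004 ] n>= 0.1076180393138108 shift after turn [110.6  -0.7  -2. ] shift before [110.7  -1.2  -0.9]
```

step_arm([
  [[10,-0.7,-2],[-0.013,-0.01,-0.004],0.55],
  [[30,0,0],[0,0,0],0.55],
  [[30,0,0],[0,0,0],0.55],
  [[20,0,0],[0,0,0],0.55],
  [[12,0,0],[0,0,0],0.55],
  [[8,0,0],[0,0,0],0.55],
  [[0,0,0],[0,0,0],0.55],
  [[0,0,0],[0,0,0],0.55],
])

```text
time_s: 4.25
eef_pos: [522.3, -6.0, 80.2]
tool_rot: [-0.274, 0.518, 0.165, 0.794]
ft_force: [-0.1, 0.3, -0.0]
width: 46.7
```

```bash
python3 - <<'E'
from h import *
p=np.load('fit.npy'); Rd,D=deck(p); th=p[4]
z=-np.array([-np.cos(th),-np.sin(th),0]) 
TR=toolR(Rd.apply([0,0,-1]),Rd.apply(z))
k=np.array([-20,85,0])+np.r_[p[5:7],0]-158*z
go(D(k+[0,0,32]),TR)
snap('wrist','w2.png')
E
```

```text
turn [0.0002 0.0018 0.0011] n>= 0.015091754380211422 shift after turn [ 0.7  1.4 -1.9] shift before [ 0.7  1.4 -1.9]
```

View pics/w2.png

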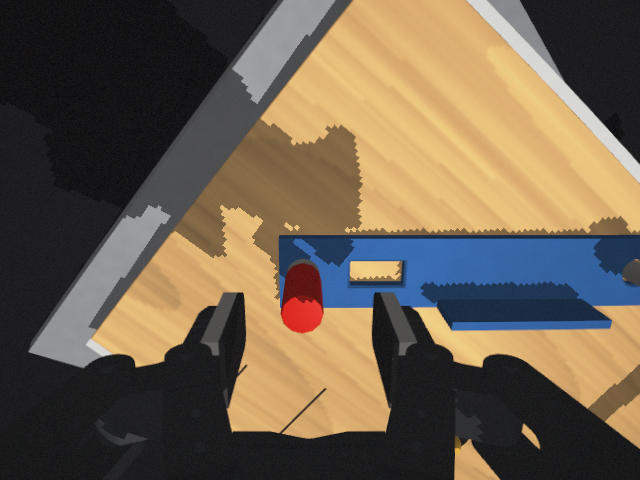

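step_arm([
  [[0,1.4,-1.9],[0,0,0],0.55],
  [[0,0,0],[0,0,0],0.0],
  [[0,0,0],[0,0,0],0.0],
  [[0,0,0],[0,0,0],0.0],
  [[0,0,0],[0,0,0],0.0],
  [[0,0,0],[0,0,0],0.0],
  [[0,0,0],[0,0,0],0.0],
], grip_force=60)

```text
time_s: 4.88
eef_pos: [518.4, -6.0, 79.2]
tool_rot: [-0.274, 0.518, 0.165, 0.793]
ft_force: [-3.6, -0.1, 6.3]
width: 10.1
```

```bash
python3 - <<'E'
from h import *
snap('wrist','w3.png'); s=telemetry.sense(); print(s['width'],s['eef_pos'],s['ft_force'])
p=np.load('fit.npy'); Rd,D=deck(p)
v=Rd.inv().apply(s['eef_pos']-p[:3]); T=R.from_quat(s['tool_rot']); g=v+Rd.inv().apply(T.apply([3,0,0]))
print('grasp in deck',g, 'r',np.hypot(*(g[:2]-[-20,85])), 'ang',np.arctan2(*-(g[:2]-[-20,85])[::-1]), 'toolx,z in deck',Rd.inv().apply(T.apply([1,0,0])),Rd.inv().apply(T.apply([0,0,1])))
E
```

```text
9.772146991243115 [518.42682911  -5.99222722  79.27359846] [-4.77891759 -0.13164907  7.00086902]
grasp in deck [-142.70701106  -16.27425463   33.38593136] r 159.10212196587295 ang 0.6899986816628272 toolx,z in deck [ 1.75799210e-03  3.08303487e-04 -9.99998407e-01] [0.76651549 0.64222395 0.00154553]
```

View pics/w3.png

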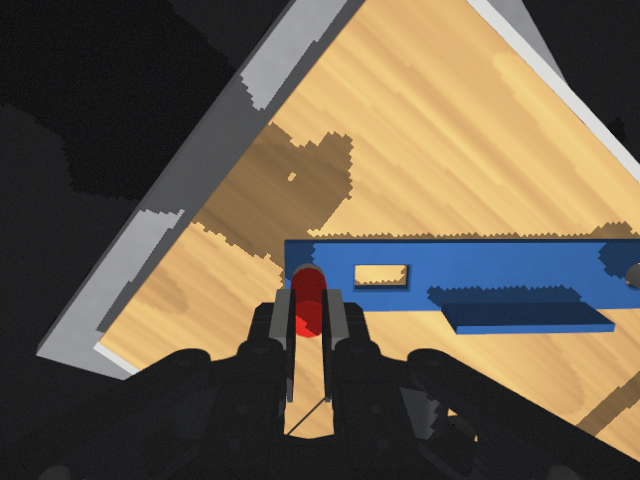

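step_arm([
  [[0,0,0],[0,0,0],0.5],
  [[0,0,0],[0,0,0],0.5],
  [[0,0,0],[0,0,0],0.5],
])

```text
time_s: 5.18
eef_pos: [518.4, -6.1, 78.5]
tool_rot: [-0.273, 0.518, 0.166, 0.793]
ft_force: [0.1, 0.4, 0.7]
width: 42.0
```

```bash
python3 - <<'E'
from h import *
import pickle
s=snap('wrist','w4.png'); t=telemetry.sense(); print(t['width'],t['eef_pos'],t['ft_force'])
pickle.dump((s,t),open('s4.pkl','wb'))
T=R.from_quat(t['tool_rot'])
for z in (0,-20,20):
  print(z,proj(s,[t['eef_pos']+T.apply([x,y,z]) for x in (-14,3,22) for y in (-11,0,11)]).round(0).tolist())
p=np.load('fit.npy'); Rd,D=deck(p); th=p[4]
z=-np.array([-np.cos(th),-np.sin(th),0]);k=np.array([-20,85,0])+np.r_[p[5:7],0]-158*z
print(proj(s,[D(k+[0,0,h]) for h in (6,46)]), T.inv().apply(D(k+[0,0,29])-t['eef_pos']))
E
```

```text
42.83287833482211 [518.37855651  -6.03439215  78.41928726] [ 1.10597036 -0.7664823   0.78184414]
0 [[308.0, 348.0], [308.0, 321.0], [307.0, 293.0], [308.0, 325.0], [308.0, 301.0], [308.0, 275.0], [308.0, 305.0], [308.0, 282.0], [308.0, 259.0]]
-20 [[254.0, 348.0], [252.0, 321.0], [251.0, 293.0], [259.0, 325.0], [258.0, 301.0], [257.0, 275.0], [263.0, 305.0], [263.0, 282.0], [262.0, 259.0]]
20 [[362.0, 348.0], [363.0, 321.0], [364.0, 293.0], [357.0, 325.0], [358.0, 301.0], [358.0, 275.0], [352.0, 305.0], [353.0, 282.0], [354.0, 259.0]]
[[311.19273036 278.04997181]
 [311.8923662  319.40849306]] [ 6.62589974 -1.1782286   1.6026649 ]
```

View pics/w4.png

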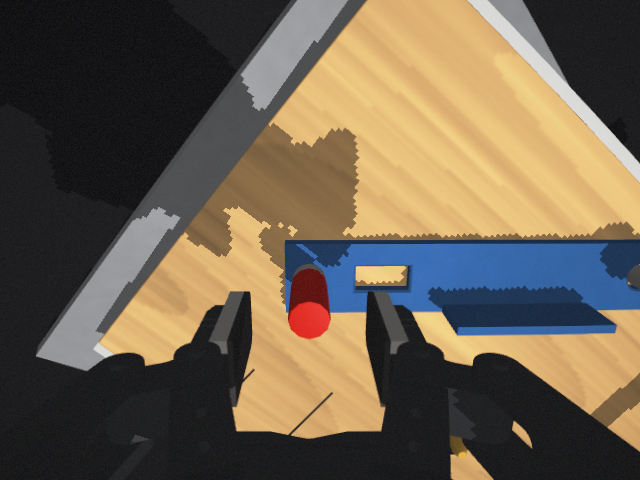

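step_arm([
  [[-2,-1.2,1],[0,0,0],0.3],
  [[0,0,0],[0,0,0],0.22],
  [[0,0,0],[0,0,0],0.22],
  [[0,0,0],[0,0,0],0.1],
  [[0,0,0],[0,0,0],0.1],
  [[0,0,0],[0,0,0],0.1],
], grip_force=30)

```text
time_s: 5.73
eef_pos: [518.9, -6.3, 81.7]
tool_rot: [-0.273, 0.518, 0.166, 0.793]
ft_force: [-5.9, 0.5, 10.7]
width: 8.6
```

```bash
python3 - <<'E'
from h import *
snap('wrist','w5.png'); s=telemetry.sense(); print(s['width'],s['eef_pos'],s['ft_force'])
E
```

```text
8.685372379706841 [518.85712521  -6.2683481   81.64310142] [-6.86794581  1.0548219   9.98970165]
```

View pics/w5.png

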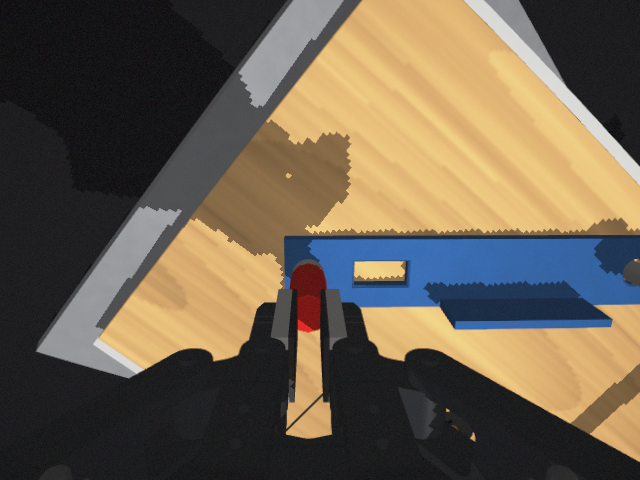

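```bash
python3 - <<'E'
from h import *
import pickle
t=telemetry.sense(); T=R.from_quat(t['tool_rot']); print(t['width'])
for n,f in (('side',6),('scene',6)):
    s=snap(n,n+'1.png')
    pts=proj(s,[t['eef_pos']+T.apply([x,0,0]) for x in (-54,-14,3,22)])
    c=pts[2].astype(int); o=np.array([c[0]-60,c[1]-45])
    im=cv2.imread('pics/%s1.png'%n)[o[1]:o[1]+90,o[0]:o[0]+120]
    im=cv2.resize(im,None,fx=f,fy=f,interpolation=cv2.INTER_CUBIC)
    for q in pts: cv2.circle(im,tuple(((q-o+.5)*f).astype(int)),3,(0,255,0),-1)
    cv2.imwrite('pics/%s1c.png'%n,im)
a=cv2.imread('pics/w5.png'); cv2.imwrite('pics/w5c.png',cv2.resize(a[230:450,230:440],None,fx=2.7,fy=2.7,interpolation=cv2.INTER_CUBIC))
E
```

```text
8.685372379706841
```

View pics/side1c.png

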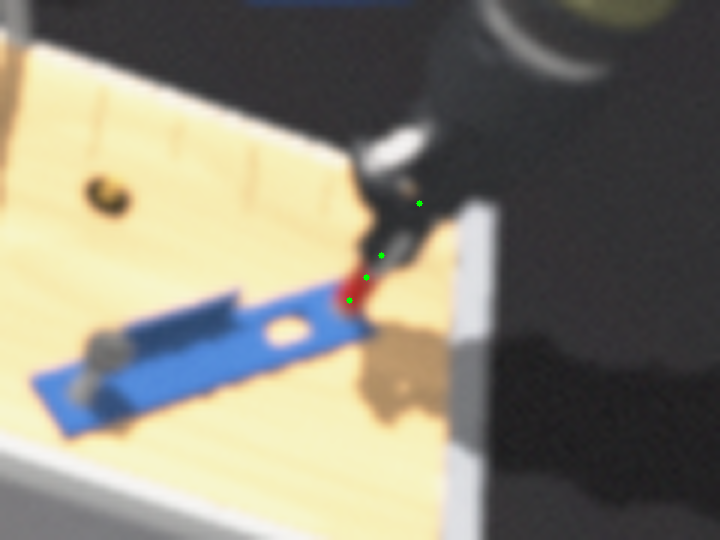

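View pics/scene1c.png

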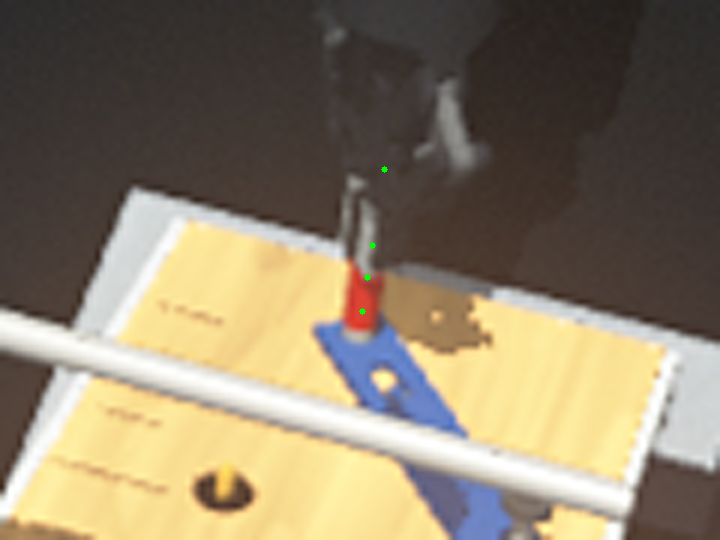

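View pics/w5c.png

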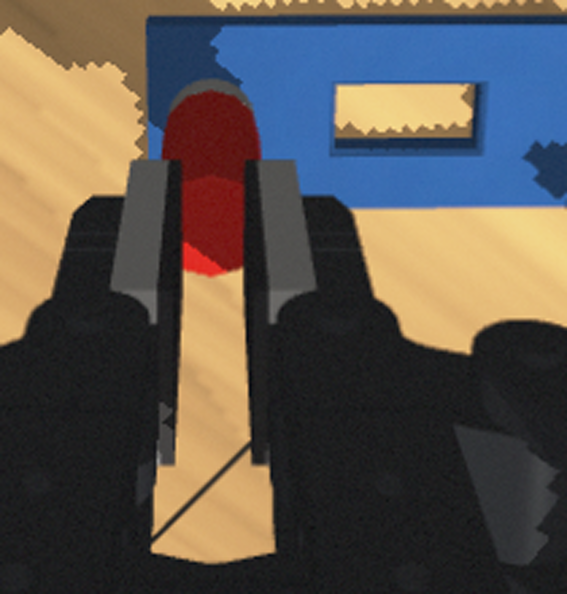

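step_arm([
  [[-5,0,0],[0,0,0],0.5],
  [[0,0,0],[0,0,0],0.5],
  [[0,0,0],[0,0,0],0.5],
  [[15,0,0],[0,0,0],0.5],
  [[10,0,0],[0,0,0],0.5],
  [[5,0,0],[0,0,0],0.5],
  [[0,0,0],[0,0,0],0.5],
])

```text
time_s: 6.47
eef_pos: [528.5, -6.9, 56.7]
tool_rot: [-0.273, 0.519, 0.166, 0.793]
ft_force: [-0.3, -0.2, 0.7]
width: 42.9
```

```bash
python3 - <<'E'
from h import *
import pickle
s=snap('wrist','w6.png'); t=telemetry.sense(); print(t['width'],t['eef_pos'],t['ft_force'])
p=np.load('fit.npy'); Rd,D=deck(p); th=p[4]; T=R.from_quat(t['tool_rot'])
print('tcp in deck',Rd.inv().apply(t['eef_pos']-p[:3]))
z=-np.array([-np.cos(th),-np.sin(th),0]);k=np.array([-20,85,0])+np.r_[p[5:7],0]-158*z
print(proj(s,[D(k+[0,0,h]) for h in (6,46)]), T.inv().apply(D(k+[0,0,29])-t['eef_pos']))
E
```

```text
42.72268813418507 [528.59119686  -6.88475154  57.20466969] [ 0.68626449 -0.50581089 -0.24736677]
tcp in deck [-142.40053337  -16.64420507   12.07717879]
[[311.49197582 299.74172803]
 [312.12630807 354.19603303]] [-16.92443534  -0.46490685   1.26099419]
```

View pics/w6.png

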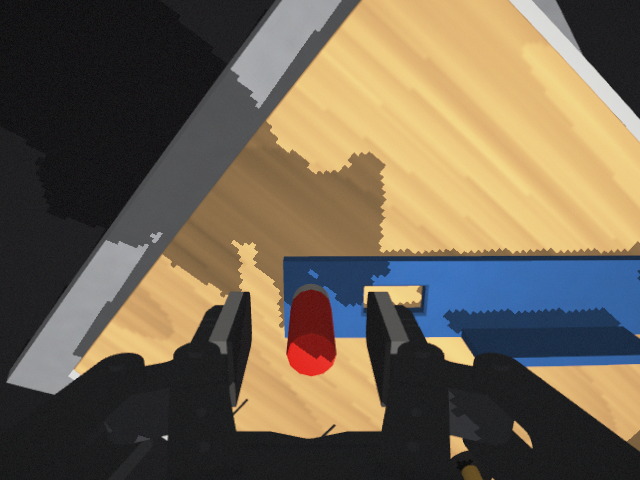

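step_arm([
  [[5,0,1],[0,0,0],0.4],
  [[0,0,0],[0,0,0],0.25],
  [[0,0,0],[0,0,0],0.1],
  [[0,0,0],[0,0,0],0.0],
  [[0,0,0],[0,0,0],0.0],
  [[0,0,0],[0,0,0],0.0],
], grip_force=50)

```text
time_s: 7.02
eef_pos: [531.8, -6.3, 53.9]
tool_rot: [-0.273, 0.518, 0.166, 0.793]
ft_force: [-0.0, 0.0, 0.1]
width: 14.4
```

```bash
python3 - <<'E'
from h import *
import pickle
s=snap('wrist','w7.png'); t=telemetry.sense(); print(t['width'],t['eef_pos'],t['ft_force'],t['joint_positions'].round(2))
p=np.load('fit.npy'); Rd,D=deck(p); th=p[4]; T=R.from_quat(t['tool_rot'])
print('tcp in deck',Rd.inv().apply(t['eef_pos']-p[:3]))
a=cv2.imread('pics/w7.png'); cv2.imwrite('pics/w7c.png',cv2.resize(a[230:450,230:440],None,fx=2.7,fy=2.7,interpolation=cv2.INTER_CUBIC))
E
```

```text
14.72862554503722 [531.72646197  -6.33287019  53.82716938] [0.88097643 0.14045919 0.79340217] [ 0.    0.2  -0.88  0.08 -0.02  0.92]
tcp in deck [-140.94464577  -15.93194001    7.72803653]
```

View pics/w7c.png

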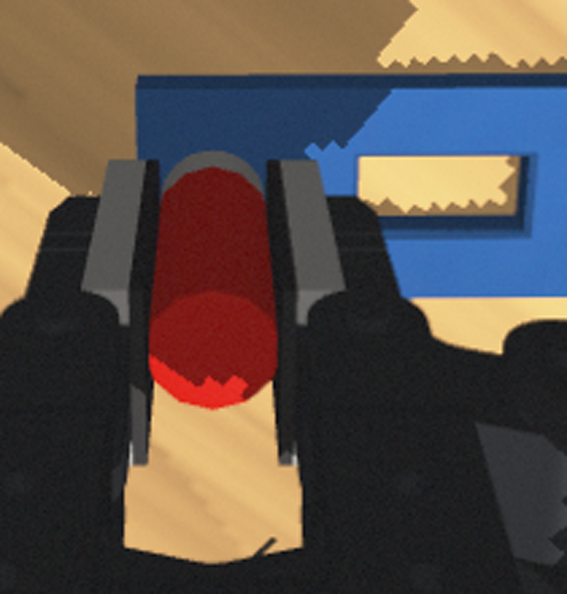

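step_arm([
  [[-8,0,0],[0,0,0],0.0],
  [[-8,0,0],[0,0,0],0.0],
  [[-8,0,0],[0,0,0],0.0],
  [[0,0,0],[0,0,0],0.0],
  [[0,-17.2,0.9],[-0.1094,0,0],0.0],
  [[0,-17.2,0.9],[-0.1094,0,0],0.0],
  [[0,0,0],[0,0,0],0.0],
])

```text
time_s: 7.65
eef_pos: [546.3, -33.1, 88.0]
tool_rot: [-0.36, 0.496, 0.22, 0.759]
ft_force: [-1.0, -1.5, -1.1]
width: 14.6
```

```bash
cat > st.py <<'E'
from h import *
import sys,pickle
n=sys.argv[1]
s=snap('wrist',n+'.png'); t=telemetry.sense(); print(t['time_s'],t['width'],t['eef_pos'],t['ft_force'],t['joint_positions'].round(2))
pickle.dump((s,t),open(n+'.pkl','wb'))
p=np.load('fit.npy'); Rd,D=deck(p); T=R.from_quat(t['tool_rot'])
v=Rd.inv().apply(t['eef_pos']-p[:3])
print('tcp in deck',v,'r,ang',np.hypot(*(v[:2]-[-20,85])),np.arctan2(85-v[1],-20-v[0]),'toolx,z',Rd.inv().apply(T.apply([1,0,0])).round(3),Rd.inv().apply(T.apply([0,0,1])).round(3))
E
python3 st.py w8
```

```text
7.7 14.829879707987844 [544.66705605 -31.86606013  86.86585497] [-0.0145786   1.13579365 -1.68728976] [-0.06  0.16 -0.8   0.19  0.    0.65]
tcp in deck [-114.47442655  -40.76641307   32.09058876] r,ang 157.29783192663777 0.9265342831068065 toolx,z [ 0.003 -0.001 -1.   ] [0.61  0.792 0.001]
```

View pics/w8.png

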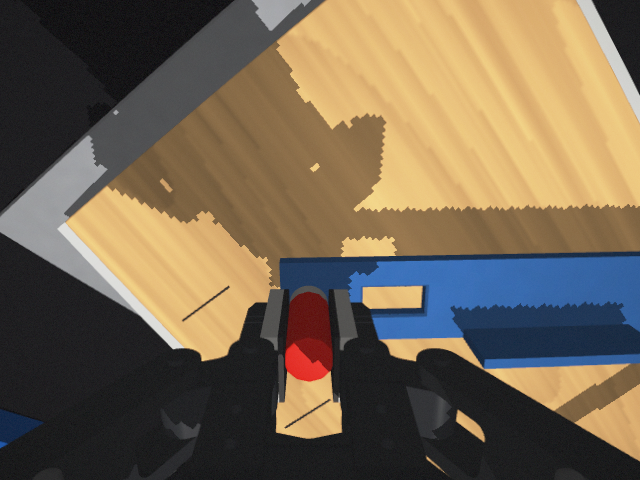

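step_arm([
  [[0,-17.2,0.9],[-0.1094,0,0],0.0],
  [[0,-17.2,0.9],[-0.1094,0,0],0.0],
  [[0,-17.2,0.9],[-0.1094,0,0],0.0],
  [[0,-17.2,0.9],[-0.1094,0,0],0.0],
  [[0,-17.2,0.9],[-0.1094,0,0],0.0],
  [[0,-17.2,0.9],[-0.1094,0,0],0.0],
  [[0,0,0],[0,0,0],0.0],
  [[0,0,0],[0,0,0],0.0],
  [[0,0,0],[0,0,0],0.0],
])

```text
time_s: 8.45
eef_pos: [627.9, -67.8, 124.1]
tool_rot: [-0.582, 0.401, 0.37, 0.603]
ft_force: [0.3, -1.3, -0.7]
width: 14.5
```

```bash
python3 st.py w9; python3 -c "
from h import *
snap('scene','sc9.png');snap('side','sd9.png')
for n in('sc9','sd9'):
  a=cv2.imread('pics/%s.png'%n)[200:340,230:400];cv2.imwrite('pics/%sc.png'%n,cv2.resize(a,None,fx=4,fy=4,interpolation=cv2.INTER_CUBIC))
"
```

```text
8.5 14.514370619241586 [627.87168764 -67.86102516 124.1616564 ] [ 0.39136383 -0.13631226 -0.44766698] [-0.12  0.24 -0.56  0.36  0.03 -0.06]
tcp in deck [-21.70489406 -72.43815875  31.50801117] r,ang 157.44738961205758 1.5599677739554911 toolx,z [-0.001  0.    -1.   ] [0.001 1.    0.   ]
```

View pics/w9.png

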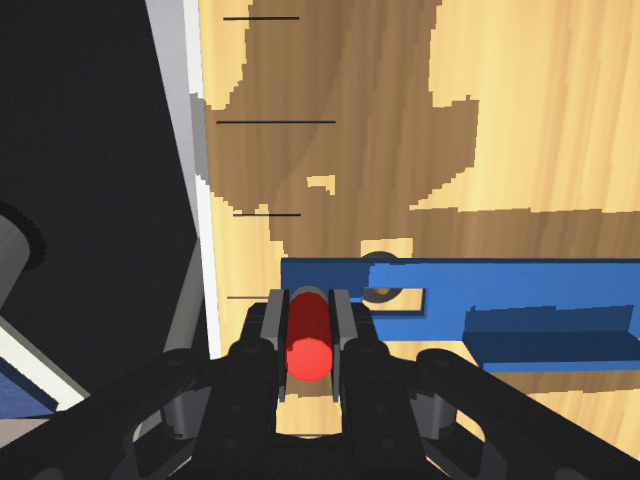

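View pics/sc9c.png

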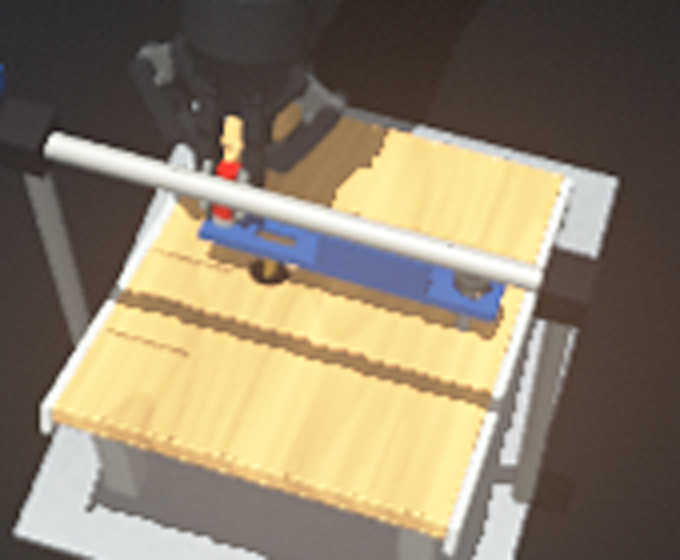

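View pics/sd9c.png

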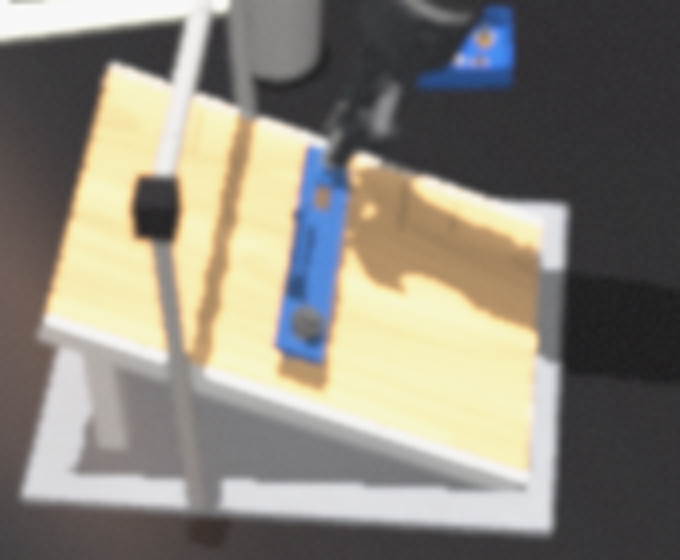

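```bash
python3 - <<'E'
from h import *
import pickle
s,t=pickle.load(open('w9.pkl','rb'))
p=np.load('fit.npy'); Rd,D=deck(p)
a=cv2.imread('pics/w9.png')
f=5;o=(270,230)
im=cv2.resize(a[230:350,270:430],None,fx=f,fy=f,interpolation=cv2.INTER_CUBIC)
print('stud 0,10,14',proj(s,[D([-20,-39,h]) for h in (0,10,14)]))
# ray-plane: pixel -> deck coords at height h
def back(px,h):
    u=cv2.undistortPoints(np.array([[px]],float),s['intrinsics'],np.array(s['D']))[0,0]
    r=Rd.inv().apply(s['T'][:3,:3]@np.r_[u,1]); c=Rd.inv().apply(s['T'][:3,3]-p[:3])
    return (c+r*(h-c[2])/r[2]).round(1)
hb=24
for px,h in (((309,359),46+hb),((425,289),6+hb),((424,315),6+hb),((282,259),6+hb),((282,338),6+hb),((383,291),14)): print(px,h,back(px,h))
cv2.imwrite('pics/w9c.png',im)
E
```

```text
stud 0,10,14 [[378.17708102 276.46998278]
 [381.73222297 284.99893758]
 [383.25698474 288.65871175]]
(309, 359) 70 [-21.4 -71.3  70. ]
(425, 289) 30 [-26.8 -25.5  30. ]
(424, 315) 30 [-15.5 -25.   30. ]
(282, 259) 30 [-39.6 -81.6  30. ]
(282, 338) 30 [ -5.3 -82.3  30. ]
(383, 291) 14 [-18.9 -39.1  14. ]
```

View pics/w9c.png

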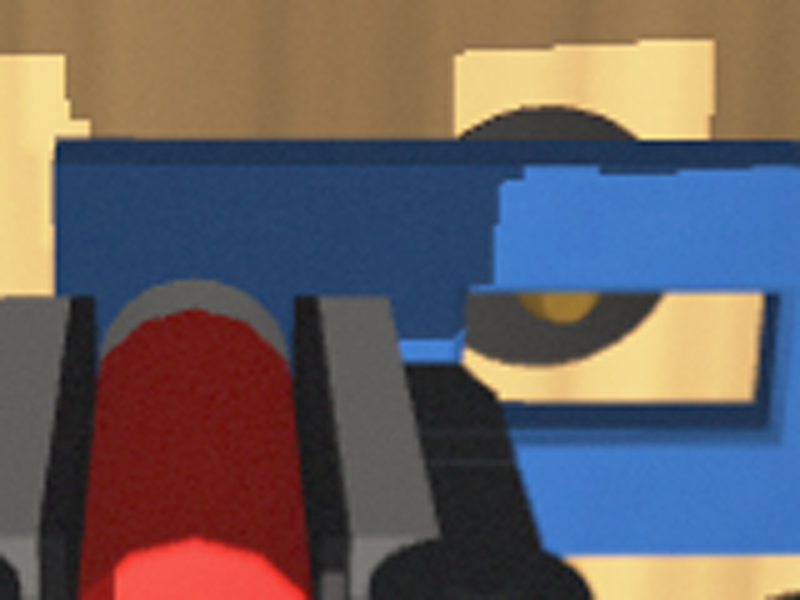

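step_arm([
  [[0,-2,0],[-0.011,0,0],0.0],
  [[0,0,0],[0,0,0],0.0],
  [[6,0,0],[0,0,0],0.0],
  [[5,0,0],[0,0,0],0.0],
  [[4,0,0],[0,0,0],0.0],
  [[3,0,0],[0,0,0],0.0],
  [[0,0,0],[0,0,0],0.0],
  [[0,0,0],[0,0,0],0.0],
])

```text
time_s: 9.27
eef_pos: [638.3, -68.5, 108.7]
tool_rot: [-0.587, 0.398, 0.372, 0.599]
ft_force: [0.5, -0.5, -0.9]
width: 14.7
```

```bash
python3 st.py w10
```

```text
9.3167 14.633196380084696 [638.29475325 -68.42064989 108.90106262] [-0.40285288 -0.76716049 -1.37201923] [-0.12  0.28 -0.56  0.32  0.03 -0.08]
tcp in deck [-18.39669062 -72.46143073  13.31750684] r,ang 157.4695931596786 1.5809782104821593 toolx,z [-0.  0. -1.] [-0.013  1.     0.   ]
```

View pics/w10.png

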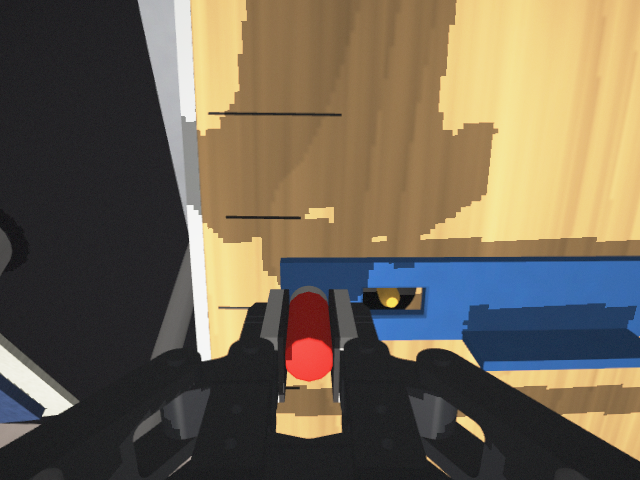

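step_arm([
  [[3,0,0],[0,0,0],0.0],
  [[2.6,0,0],[0,0,0],0.0],
  [[0,0,0],[0,0,0],0.0],
  [[0,0,0],[0,0,0],0.0],
])

```text
time_s: 9.65
eef_pos: [640.9, -68.6, 104.2]
tool_rot: [-0.587, 0.397, 0.372, 0.599]
ft_force: [-0.3, 0.1, -1.0]
width: 14.2
```

```bash
python3 st.py w11
```

```text
9.7 14.277382346754093 [640.79822729 -68.57051117 104.19595534] [ 0.44549136  0.63017525 -1.25571512] [-0.12  0.28 -0.56  0.31  0.03 -0.08]
tcp in deck [-18.0253413  -72.48244721   7.99871627] r,ang 157.49482675897124 1.5833345827028604 toolx,z [ 0.  0. -1.] [-0.013  1.     0.   ]
```

View pics/w11.png

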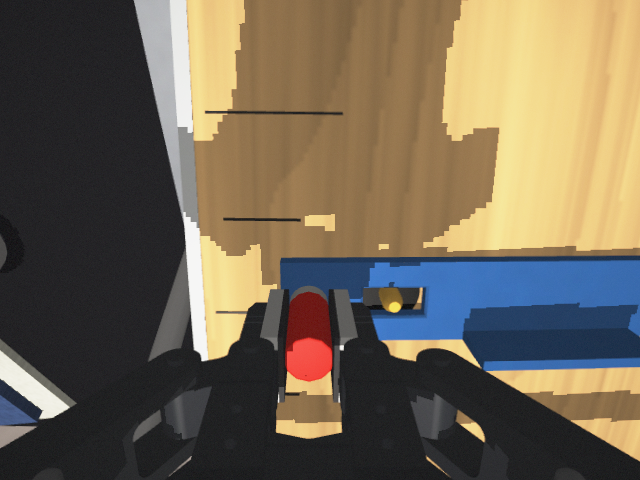

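step_arm([
  [[1,0,0],[0,0,0],0.0],
  [[0,0,0],[0,0,0],0.32],
  [[0,0,0],[0,0,0],0.32],
  [[0,0,0],[0,0,0],0.32],
  [[-15,0,0],[0,0,0],0.32],
  [[-30,0,0],[0,0,0],0.32],
  [[-40,0,0],[0,0,0],0.6],
  [[-35,0,0],[0,0,0],0.85],
  [[0,0,0],[0,0,0],0.85],
])

```text
time_s: 10.45
eef_pos: [594.9, -66.6, 221.0]
tool_rot: [-0.59, 0.394, 0.368, 0.601]
ft_force: [0.5, -0.0, 0.9]
width: 62.7
```

```bash
python3 st.py w12;  python3 -c "
from h import *
snap('scene','sc12.png');snap('side','sd12.png')
for n in('sc12','sd12'):
  a=cv2.imread('pics/%s.png'%n)[200:340,230:400];cv2.imwrite('pics/%sc.png'%n,cv2.resize(a,None,fx=4,fy=4,interpolation=cv2.INTER_CUBIC))
"
```

```text
10.5 69.55584309517977 [594.71640924 -66.5214689  218.2828044 ] [ 0.85700635 -0.17990356  0.49164808] [-0.13  0.09 -0.47  0.58  0.03 -0.08]
tcp in deck [-13.62258604 -72.80413311 130.97860861] r,ang 157.93294727378847 1.6111878251920269 toolx,z [ 0.01 -0.   -1.  ] [-0.013  1.    -0.   ]
```

View pics/w12.png

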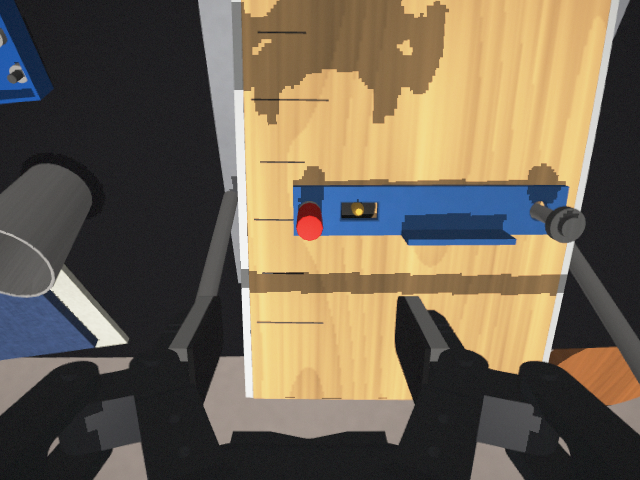

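View pics/sc12c.png

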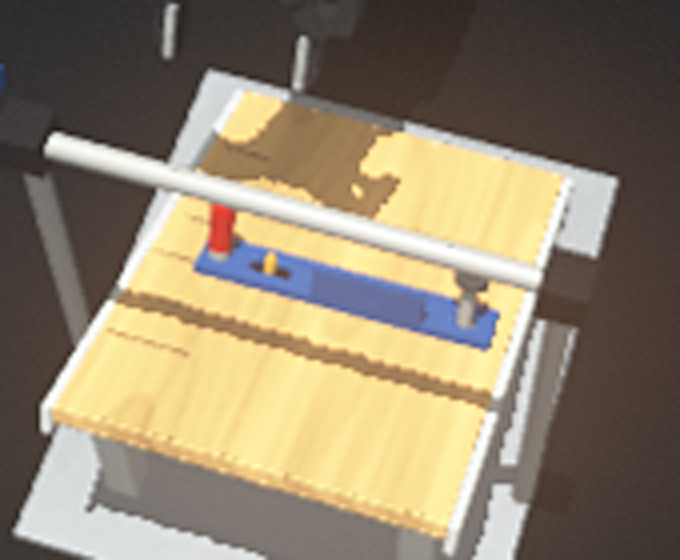

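```bash
cat >> h.py <<'E'
from scipy.linalg import expm,logm
def root(target_tcp,target_R,n):
    s=telemetry.sense();A=np.eye(4);A[:3,:3]=R.from_quat(s['tool_rot']).as_matrix();A[:3,3]=s['eef_pos']
    Bm=np.eye(4);Bm[:3,:3]=target_R.as_matrix();Bm[:3,3]=target_tcp
    S=expm(logm(np.linalg.inv(A)@Bm).real/n).real
    print('row shift',S[:3,3].round(2),'turn',R.from_matrix(S[:3,:3]).as_rotvec().round(4))
    X=A
    for i in range(n): X=X@S; print(X[:3,3].round(0),end=' ')
    print()
E
python3 -c "
from h import *
root([476,351,230],toolR([0,0,-1],[-1,0,0]),16)
root([476,351,230],toolR([0,0,-1],[1,0,0]),16)
"
```

```text
row shift [  0.22 -13.32  27.06] turn [-0.099  -0.0214  0.0201]
[606. -40. 218.] [617. -12. 223.] [625.  17. 226.] [630.  47. 229.] [632.  77. 231.] [631. 107. 233.] [628. 137. 234.] [621. 166. 234.] [612. 195. 234.] [599. 222. 234.] [585. 249. 233.] [567. 273. 233.] [547. 296. 232.] [525. 317. 231.] [502. 335. 230.] [476. 351. 230.] 
row shift [-5.96 25.09 15.49] turn [0.0942 0.0199 0.0212]
[568. -50. 208.] [545. -31. 204.] [523. -10. 201.] [504.  13. 199.] [487.  38. 197.] [472.  64. 197.] [460.  91. 197.] [451. 120. 198.] [444. 149. 200.] [440. 179. 202.] [439. 209. 206.] [441. 239. 210.] [445. 268. 214.] [453. 297. 219.] [463. 324. 224.] [476. 351. 230.]
```

step_arm([
  [[-17,36,0],[0,0,0],0.85],
  [[-17,36,0],[0,0,0],0.85],
  [[-17,36,0],[0,0,0],0.85],
  [[0,0,0],[0,0,0],0.85],
])

```text
time_s: 10.93
eef_pos: [463.0, -60.3, 209.7]
tool_rot: [-0.584, 0.401, 0.376, 0.597]
ft_force: [-1.0, -0.4, -1.3]
width: 72.6
```

```bash
python3 -c "
from h import *
root([476,351,230],toolR([0,0,-1],[-1,0,0]),16)
"
```

```text
row shift [  1.73 -19.7   20.84] turn [-0.0991 -0.0206  0.0195]
[483. -40. 216.] [500. -18. 221.] [516.   6. 226.] [529.  31. 229.] [539.  57. 232.] [547.  85. 235.] [553. 113. 236.] [555. 142. 237.] [555. 171. 238.] [552. 199. 238.] [546. 227. 237.] [537. 254. 236.] [525. 281. 235.] [511. 306. 233.] [495. 329. 232.] [476. 351. 230.]
```

step_arm([
  [[1.7,-19.7,20.8],[-0.099,-0.0206,0.0195],0.85],
  [[1.7,-19.7,20.8],[-0.099,-0.0206,0.0195],0.85],
  [[1.7,-19.7,20.8],[-0.099,-0.0206,0.0195],0.85],
  [[1.7,-19.7,20.8],[-0.099,-0.0206,0.0195],0.85],
  [[1.7,-19.7,20.8],[-0.099,-0.0206,0.0195],0.85],
  [[1.7,-19.7,20.8],[-0.099,-0.0206,0.0195],0.85],
  [[1.7,-19.7,20.8],[-0.099,-0.0206,0.0195],0.85],
  [[1.7,-19.7,20.8],[-0.099,-0.0206,0.0195],0.85],
])

```text
time_s: 11.6
eef_pos: [565.2, 141.7, 242.0]
tool_rot: [0.708, -0.217, -0.588, -0.325]
ft_force: [0.1, -0.3, 0.5]
width: 72.4
```

step_arm([
  [[1.7,-19.7,20.8],[-0.099,-0.0206,0.0195],0.85],
  [[1.7,-19.7,20.8],[-0.099,-0.0206,0.0195],0.85],
  [[1.7,-19.7,20.8],[-0.099,-0.0206,0.0195],0.85],
  [[1.7,-19.7,20.8],[-0.099,-0.0206,0.0195],0.85],
  [[1.7,-19.7,20.8],[-0.099,-0.0206,0.0195],0.85],
  [[1.7,-19.7,20.8],[-0.099,-0.0206,0.0195],0.85],
  [[1.7,-19.7,20.8],[-0.099,-0.0206,0.0195],0.85],
  [[1.7,-19.7,20.8],[-0.099,-0.0206,0.0195],0.85],
  [[0,0,0],[0,0,0],0.85],
  [[0,0,0],[0,0,0],0.85],
])

```text
time_s: 12.43
eef_pos: [485.3, 350.7, 232.8]
tool_rot: [0.711, -0.001, -0.703, 0.002]
ft_force: [-0.6, -0.5, -0.4]
width: 72.5
```

```bash
python3 st.py w13
```

```text
12.4833 72.65761657849261 [485.8335943  349.693304   233.43084713] [ 1.14218208  0.38209936 -0.76316545] [ 0.63  0.38  0.06  1.25 -0.01 -0.94]
tcp in deck [-126.26344669  337.26554073  197.87081199] r,ang 273.733123940078 -1.1721177341640154 toolx,z [-0.397 -0.004 -0.918] [-0.916 -0.05   0.397]
```

View pics/w13.png

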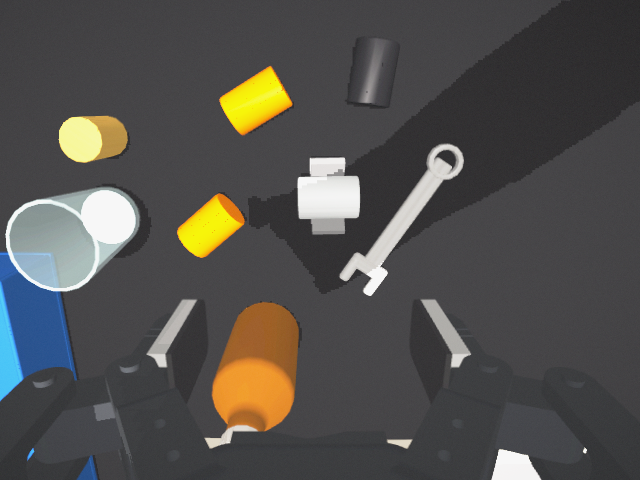

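```bash
python3 - <<'E'
import cv2
a=cv2.imread('pics/w13.png'); cv2.imwrite('pics/w13c.png',cv2.resize(a[140:250,260:400],None,fx=5,fy=5,interpolation=cv2.INTER_CUBIC))
E
```

```text
(no output)
```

View pics/w13c.png

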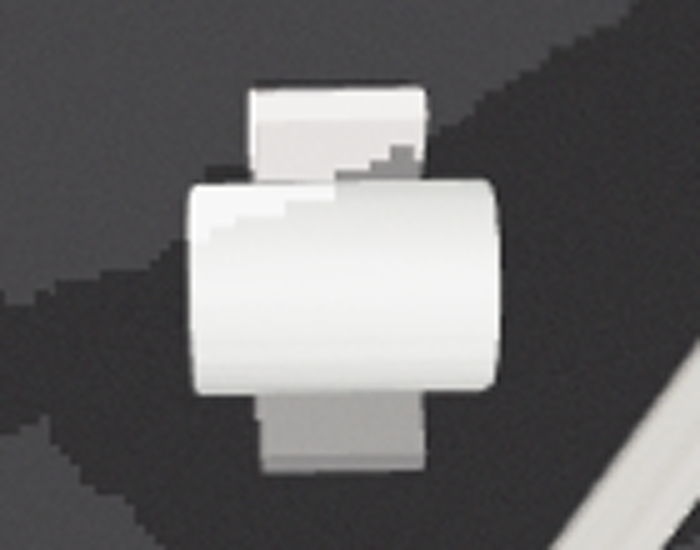

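```bash
cat > rol.py <<'E'
from h import *
import pickle
from scipy.optimize import least_squares
d=pickle.load(open('s0.pkl','rb')); d['w']=pickle.load(open('w13.pkl','rb'))[0]
b=lambda l,r,t,bo,f,ox,oy:np.array([(l+.5)/f-.5+ox,(r+.5)/f-.5+ox,(t+.5)/f-.5+oy,(bo+.5)/f-.5+oy])
ob={'w':b(188,500,180,394,5,260,140),'scene':b(216,282,146,250,4.5,400,210),'side':b(390,508,205,290,5,280,340)}
a=np.linspace(0,2*np.pi,73)
def ext(s,p):
    c=[]
    for e in(-25,25):
        L=np.c_[np.full(73,e),18*np.cos(a),18*np.sin(a)]
        c.append(R.from_euler('z',p[3]).apply(L)+p[:3])
    q=proj(s,np.vstack(c)); return np.r_[q[:,0].min(),q[:,0].max(),q[:,1].min(),q[:,1].max()],q
def ang(s,p): 
    q=proj(s,[R.from_euler('z',p[3]).apply([e,0,18])+p[:3] for e in(25,-25)]); v=q[1]-q[0]; return v[1]/v[0]
def res(p): return np.r_[ext(d['w'],p)[0]-ob['w'],.5*(ext(d['scene'],p)[0]-ob['scene']),.5*(ext(d['side'],p)[0]-ob['side']),(ang(d['w'],p)+.02)*60]
r=least_squares(res,[476,351,40,0],loss='soft_l1'); print(r.x.round(3)); print(res(r.x).round(1))
np.save('rol.npy',r.x)
E
python3 rol.py
```

```text
[4.70846e+02 3.49041e+02 3.59650e+01 1.40000e-02]
[-0.2  0.3 -0.5  0.5 -0.5  0.  -0.1 -0.1  0.2 -0.9  0.9  0.2  0.5]
```

```bash
python3 -c "
from h import *
r=np.load('rol.npy'); TR=toolR([0,0,-1],[-np.cos(r[3]),-np.sin(r[3]),0])
go([r[0],r[1],62],TR,gp=0)
"
```

```text
turn [-0.0148 -0.0111 -0.0045] n>= 0.12294363128326531 shift after turn [171.4   0.4  15. ] shift before [ 1.713e+02 -1.000e-01  1.690e+01]
```

step_arm([
  [[0,0.4,15],[-0.0148,-0.0111,-0.0045],0.75],
  [[35,0,0],[0,0,0],0.75],
  [[40,0,0],[0,0,0],0.75],
  [[40,0,0],[0,0,0],0.75],
  [[36,0,0],[0,0,0],0.75],
  [[20,0,0],[0,0,0],0.75],
  [[0,0,0],[0,0,0],0.75],
  [[0,0,0],[0,0,0],0.75],
])

```text
time_s: 13.15
eef_pos: [471.2, 347.7, 63.3]
tool_rot: [-0.707, -0.004, 0.707, -0.004]
ft_force: [0.3, -0.5, 0.6]
width: 64.0
```

```bash
python3 st.py w14; python3 -c "
from h import *
r=np.load('rol.npy'); TR=toolR([0,0,-1],[-np.cos(r[3]),-np.sin(r[3]),0])
go([r[0],r[1],12],TR,gp=0)
"
```

```text
13.2 64.39672164989858 [472.46277899 348.91565118  65.04843692] [0.16842604 0.20131704 0.29459746] [ 0.64  0.47 -0.25  0.85  0.   -0.95]
tcp in deck [-207.07925954  335.80182503   49.55128717] r,ang 312.89008420065335 -0.9299085584579192 toolx,z [-0.405  0.003 -0.914] [-0.912 -0.063  0.404]
turn [-0.0021 -0.0028  0.0024] n>= 0.023466904879071483 shift after turn [53.  -0.1  1.6] shift before [53.  -0.   1.8]
```

View pics/w14.png

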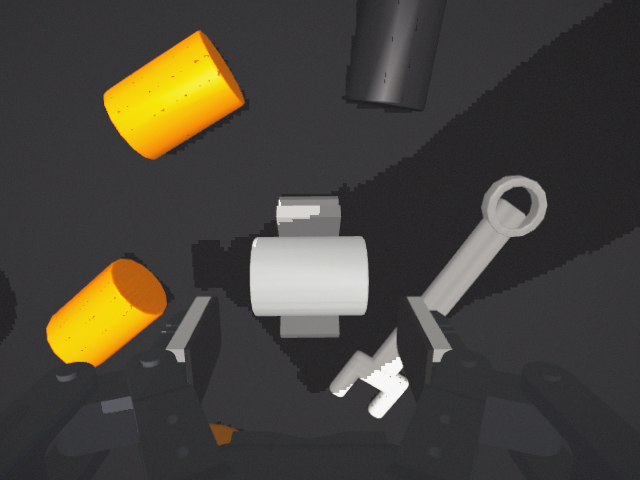

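step_arm([
  [[15,0,1.6],[-0.002,-0.003,0.002],0.75],
  [[18,0,0],[0,0,0],0.75],
  [[12,0,0],[0,0,0],0.75],
  [[6,0,0],[0,0,0],0.75],
  [[0,0,0],[0,0,0],0.75],
  [[0,0,0],[0,0,0],0.75],
])

```text
time_s: 13.7
eef_pos: [471.2, 350.1, 15.0]
tool_rot: [0.708, 0.006, -0.707, 0.005]
ft_force: [-0.3, -0.0, -0.3]
width: 63.9
```

```bash
python3 st.py w15; python3 -c "
from h import *
r=np.load('rol.npy'); TR=toolR([0,0,-1],[-np.cos(r[3]),-np.sin(r[3]),0])
go([r[0],r[1],12],TR,gp=0)
"
```

```text
13.75 64.2403229140141 [471.31046108 350.28319823  15.13546918] [-0.1580739  -0.38620032  0.32129903] [ 0.64  0.52 -0.31  0.73  0.   -0.95]
tcp in deck [-228.54673943  337.10835074    4.47421243] r,ang 327.185517776989 -0.8796822719660875 toolx,z [-0.406  0.002 -0.914] [-0.912 -0.066  0.405]
turn [ 0.0013 -0.0018  0.002 ] n>= 0.016273163444481563 shift after turn [3.1 1.2 0.5] shift before [3.1 1.2 0.5]
```

View pics/w15.png

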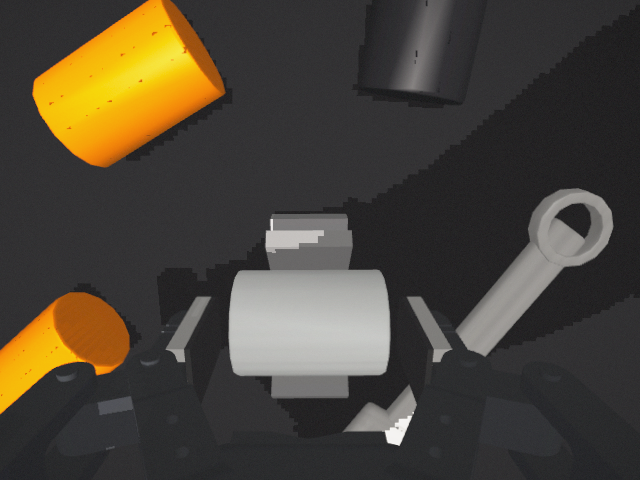

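step_arm([
  [[3,1,0.5],[0,0,0],0.7],
  [[0,0,0],[0,0,0],0.6],
  [[0,0,0],[0,0,0],0.5],
  [[0,0,0],[0,0,0],0.3],
  [[0,0,0],[0,0,0],0.3],
  [[0,0,0],[0,0,0],0.3],
  [[0,0,0],[0,0,0],0.3],
], grip_force=40)

```text
time_s: 14.33
eef_pos: [470.4, 348.8, 11.4]
tool_rot: [0.708, 0.006, -0.707, 0.005]
ft_force: [0.9, -1.1, 6.2]
width: 49.0
```

```bash
python3 st.py w16
```

```text
14.3833 49.45872891006083 [470.41008297 348.72803716  11.38869054] [ 1.04323298 -1.29228538  6.01964421] [ 0.64  0.52 -0.32  0.72 -0.   -0.95]
tcp in deck [-230.82259668  335.50897635    1.38713741] r,ang 327.41550742466785 -0.8712126094769376 toolx,z [-0.407  0.001 -0.914] [-0.912 -0.067  0.406]
```

View pics/w16.png

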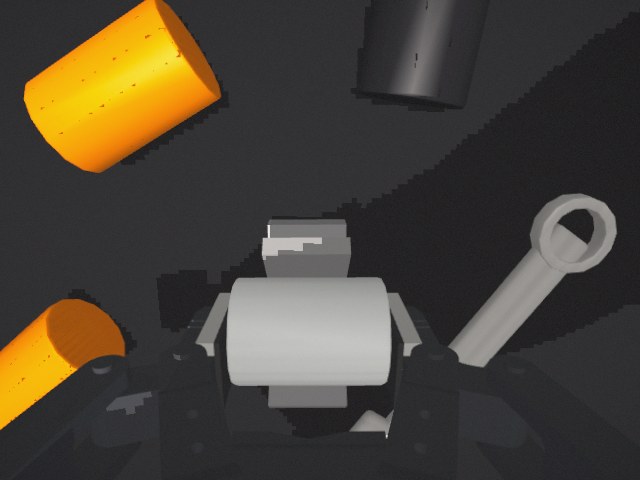

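step_arm([
  [[-15,0,0],[0,0,0],0.3],
  [[-30,0,0],[0,0,0],0.3],
  [[-40,0,0],[0,0,0],0.3],
  [[-40,0,0],[0,0,0],0.3],
  [[-40,0,0],[0,0,0],0.3],
  [[-40,0,0],[0,0,0],0.3],
  [[0,0,0],[0,0,0],0.3],
  [[0,0,0],[0,0,0],0.3],
], grip_force=55)

```text
time_s: 15.05
eef_pos: [470.9, 349.7, 218.1]
tool_rot: [0.708, 0.007, -0.706, 0.004]
ft_force: [-0.1, 0.6, -2.0]
width: 49.2
```

```bash
python3 st.py w17; python3 -c "
from h import *
p=np.load('fit.npy');Rd,D=deck(p)
TR=toolR(Rd.apply([0,0,-1]),Rd.apply([0,1,0]))
# roller centre at tool x=-24.6
tgt=D([18,25,19])+TR.apply([24.6,0,0]); print('final tcp',tgt)
pre=tgt+Rd.apply([0,0,110])+Rd.apply([-120,0,0]); print(pre)
root(pre,TR,18)
"
```

```text
15.1 49.41887835690599 [469.55148765 348.68490824 215.62342809] [ 0.11512184 -0.1293058  -1.61172162] [ 0.64  0.37 -0.    1.2   0.   -0.95]
tcp in deck [-148.324662    335.4217835   188.22035244] r,ang 281.38636876981417 -1.09725098797166 toolx,z [-0.408  0.001 -0.913] [-0.911 -0.067  0.407]
final tcp [684.19616198  26.80784659 106.4688274 ]
[529.97586486  34.74329818 157.97735647]
row shift [  1.79  12.27 -15.69] turn [ 0.0895  0.0191 -0.0178]
[485. 337. 214.] [500. 323. 212.] [514. 309. 210.] [526. 293. 209.] [537. 276. 207.] [546. 259. 205.] [554. 240. 203.] [560. 221. 200.] [564. 202. 198.] [567. 183. 195.] [568. 163. 192.] [568. 143. 188.] [565. 124. 184.] [561. 105. 180.] [556.  86. 175.] [549.  68. 170.] [540.  51. 164.] [530.  35. 158.]
```

View pics/w17.png

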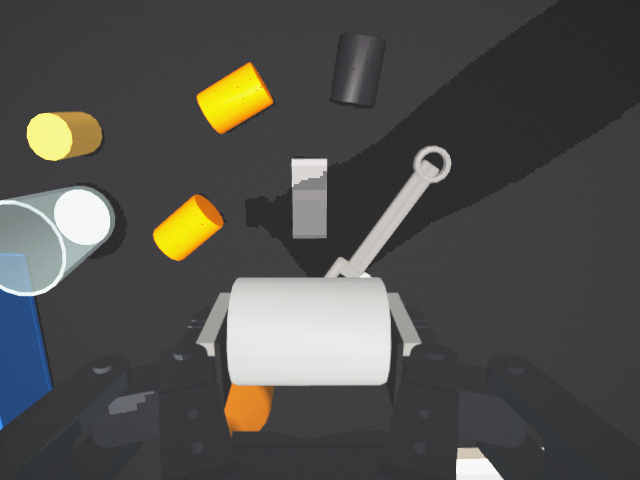

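step_arm([
  [[1.8,12.3,-15.7],[0.0895,0.0191,-0.0178],0.3],
  [[1.8,12.3,-15.7],[0.0895,0.0191,-0.0178],0.3],
  [[1.8,12.3,-15.7],[0.0895,0.0191,-0.0178],0.3],
  [[1.8,12.3,-15.7],[0.0895,0.0191,-0.0178],0.3],
  [[1.8,12.3,-15.7],[0.0895,0.0191,-0.0178],0.3],
  [[1.8,12.3,-15.7],[0.0895,0.0191,-0.0178],0.3],
  [[1.8,12.3,-15.7],[0.0895,0.0191,-0.0178],0.3],
  [[1.8,12.3,-15.7],[0.0895,0.0191,-0.0178],0.3],
  [[1.8,12.3,-15.7],[0.0895,0.0191,-0.0178],0.3],
])

```text
time_s: 15.85
eef_pos: [562.8, 200.0, 193.9]
tool_rot: [0.705, -0.219, -0.59, -0.327]
ft_force: [-1.2, 0.1, -0.9]
width: 49.1
```

step_arm([
  [[1.8,12.3,-15.7],[0.0895,0.0191,-0.0178],0.3],
  [[1.8,12.3,-15.7],[0.0895,0.0191,-0.0178],0.3],
  [[1.8,12.3,-15.7],[0.0895,0.0191,-0.0178],0.3],
  [[1.8,12.3,-15.7],[0.0895,0.0191,-0.0178],0.3],
  [[1.8,12.3,-15.7],[0.0895,0.0191,-0.0178],0.3],
  [[1.8,12.3,-15.7],[0.0895,0.0191,-0.0178],0.3],
  [[1.8,12.3,-15.7],[0.0895,0.0191,-0.0178],0.3],
  [[1.8,12.3,-15.7],[0.0895,0.0191,-0.0178],0.3],
  [[1.8,12.3,-15.7],[0.0895,0.0191,-0.0178],0.3],
  [[0,0,0],[0,0,0],0.3],
])

```text
time_s: 16.68
eef_pos: [521.7, 31.6, 151.3]
tool_rot: [-0.58, 0.406, 0.372, 0.6]
ft_force: [-1.1, 0.5, -2.6]
width: 49.0
```

```bash
python3 st.py w18; python3 -c "
from h import *
p=np.load('fit.npy');Rd,D=deck(p)
TR=toolR(Rd.apply([0,0,-1]),Rd.apply([0,1,0]))
go(D([19,25,19+60]),TR,gp=-24.6)
"
```

```text
16.7333 49.20339461025861 [524.23438048  32.90995056 152.99852835] [ 0.15867696 -0.23360547 -1.2227396 ] [ 0.1   0.04 -0.71  0.41 -0.06  0.14]
tcp in deck [-109.17970587   22.87403513  102.15352881] r,ang 108.68604073637599 0.6084659695604984 toolx,z [-0.011 -0.002 -1.   ] [-0.     1.    -0.002]
turn [ 0.0005 -0.0019 -0.0108] n>= 0.0899221953438101 shift after turn [  47.8 -128.2    2.1] shift before [  46.4 -128.7    2.2]
```

View pics/w18.png

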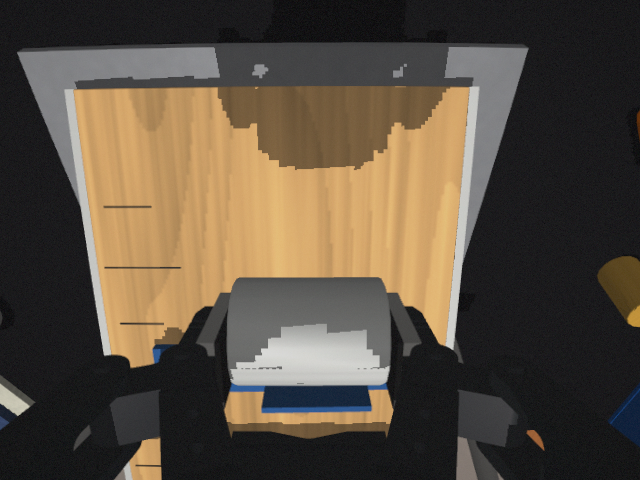

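step_arm([
  [[0,-30,2.1],[0,-0.002,-0.011],0.3],
  [[0,-35,0],[0,0,0],0.3],
  [[0,-35,0],[0,0,0],0.3],
  [[10,-18,0],[0,0,0],0.3],
  [[18,-10,0],[0,0,0],0.3],
  [[20,0,0],[0,0,0],0.3],
  [[0,0,0],[0,0,0],0.3],
  [[0,0,0],[0,0,0],0.3],
])

```text
time_s: 17.4
eef_pos: [664.8, 29.7, 164.2]
tool_rot: [-0.584, 0.398, 0.369, 0.604]
ft_force: [-0.1, -0.2, -0.9]
width: 49.5
```

```bash
python3 st.py w19; python3 -c "
from h import *
p=np.load('fit.npy');Rd,D=deck(p)
TR=toolR(Rd.apply([0,0,-1]),Rd.apply([0,1,0]))
go(D([19,25,19]),TR,gp=-24.6)
snap('side','sd19.png');snap('scene','sc19.png')
for n in('sc19','sd19'):
  a=cv2.imread('pics/%s.png'%n)[200:340,230:400];cv2.imwrite('pics/%sc.png'%n,cv2.resize(a,None,fx=4,fy=4,interpolation=cv2.INTER_CUBIC))
"
```

```text
17.45 49.135355408126365 [665.25116995  29.65284931 165.62715363] [-0.29604471  0.12858937 -0.44993701] [ 0.07  0.25 -0.42  0.48 -0.05  0.11]
tcp in deck [24.71332704 26.86771158 56.19123901] r,ang 73.33924305272454 2.2264506906252373 toolx,z [ 0.007  0.002 -1.   ] [-0.002  1.     0.002]
turn [0.0016 0.0018 0.0066] n>= 0.0548269771110004 shift after turn [61.8  5.7 -1.9] shift before [61.7  6.1 -2. ]
```

View pics/sd19c.png

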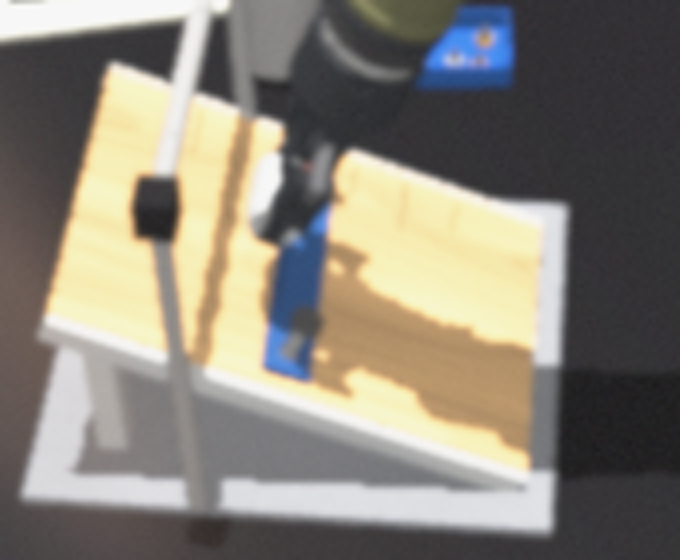

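View pics/w19.png

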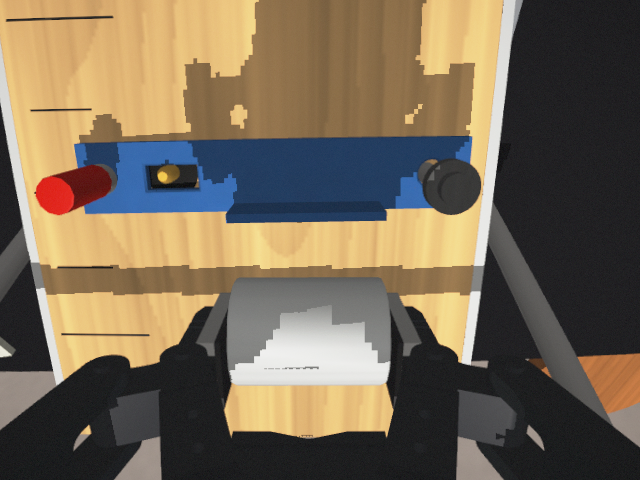

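step_arm([
  [[0,5.7,-1.9],[0.002,0.002,0.007],0.3],
  [[18,0,0],[0,0,0],0.3],
  [[16,0,0],[0,0,0],0.3],
  [[12,0,0],[0,0,0],0.3],
  [[8,0,0],[0,0,0],0.3],
  [[4,0,0],[0,0,0],0.3],
  [[0,0,0],[0,0,0],0.3],
  [[0,0,0],[0,0,0],0.3],
])

```text
time_s: 18.22
eef_pos: [684.8, 26.3, 112.3]
tool_rot: [-0.583, 0.399, 0.368, 0.604]
ft_force: [0.3, 0.2, -0.9]
width: 49.1
```

```bash
python3 st.py w20; python3 -c "
from h import *
p=np.load('fit.npy');Rd,D=deck(p)
TR=toolR(Rd.apply([0,0,-1]),Rd.apply([0,1,0]))
go(D([19,25,19]),TR,gp=-24.6)
"
```

```text
18.2667 49.24325497320973 [685.00944363  26.30326585 112.65588754] [-0.03407188  0.67635877 -0.88592149] [ 0.06  0.34 -0.45  0.36 -0.05  0.1 ]
tcp in deck [21.28813133 24.53787827 -0.29242261] r,ang 73.21460204398174 2.169936980363459 toolx,z [ 0.004 -0.    -1.   ] [ 0.002  1.    -0.   ]
turn [-0.0018 -0.0004  0.0039] n>= 0.03256639656370691 shift after turn [5.3 2.3 0.5] shift before [5.3 2.3 0.5]
```

View pics/w20.png

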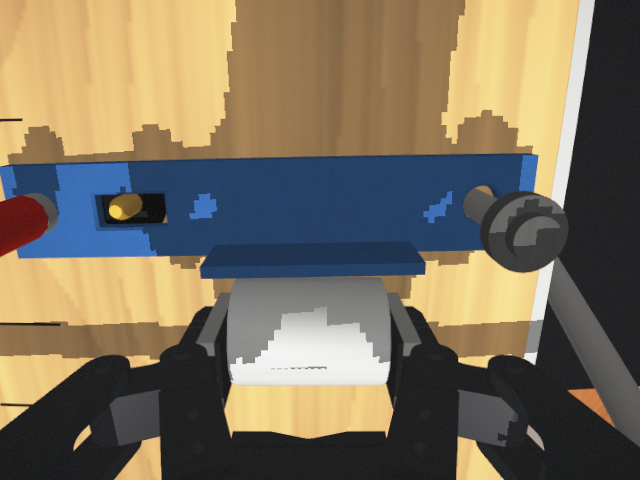

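step_arm([
  [[2,1,0],[0,0,0],0.3],
  [[2,0,0],[0,0,0],0.3],
  [[1,0,0],[0,0,0],0.3],
  [[0,0,0],[0,0,0],0.3],
])

```text
time_s: 18.6
eef_pos: [685.9, 26.2, 108.3]
tool_rot: [-0.584, 0.399, 0.368, 0.604]
ft_force: [-4.6, 0.1, 4.7]
width: 49.3
```

```bash
python3 st.py w21
```

```text
18.65 49.29481161167489 [685.90379005  26.27313144 108.37020643] [-5.12205449 -0.19839545  6.27351607] [ 0.06  0.34 -0.46  0.35 -0.05  0.1 ]
tcp in deck [20.35755292 24.55374174 -4.57045935] r,ang 72.68068667180496 2.1594863546569254 toolx,z [ 0.004 -0.    -1.   ] [ 0.002  1.    -0.   ]
```

View pics/w21.png

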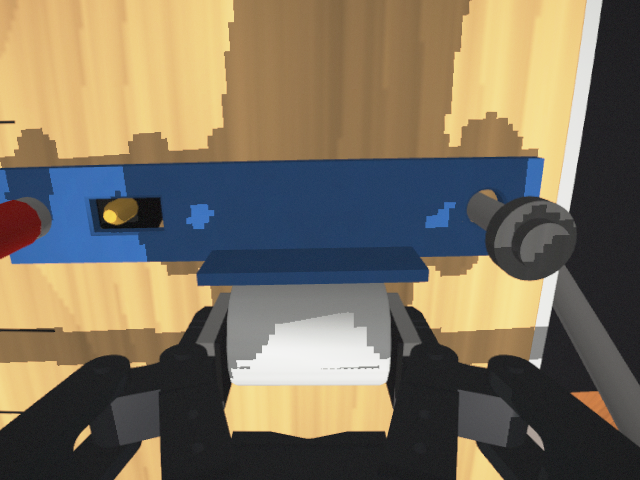

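step_arm([
  [[-0.8,2.5,0],[0,0,0],0.3],
  [[0,0,0],[0,0,0],0.3],
  [[0,0,0],[0,0,0],0.6],
  [[0,0,0],[0,0,0],0.66],
  [[0,0,0],[0,0,0],0.7],
  [[0,0,0],[0,0,0],0.7],
  [[0,0,0],[0,0,0],0.7],
])

```text
time_s: 19.23
eef_pos: [683.4, 26.3, 106.7]
tool_rot: [-0.583, 0.399, 0.368, 0.604]
ft_force: [-0.1, 0.3, -0.0]
width: 59.5
```

```bash
python3 st.py w22
```

```text
19.2833 59.68503675096434 [683.38162345  26.31727844 106.63934463] [-0.41684905 -0.86986735  0.29862025] [ 0.06  0.34 -0.47  0.35 -0.05  0.1 ]
tcp in deck [17.34978475 24.46822303 -5.12288405] r,ang 71.12736775306846 2.123642220048525 toolx,z [ 0.003 -0.    -1.   ] [ 0.002  1.    -0.   ]
```

View pics/w22.png

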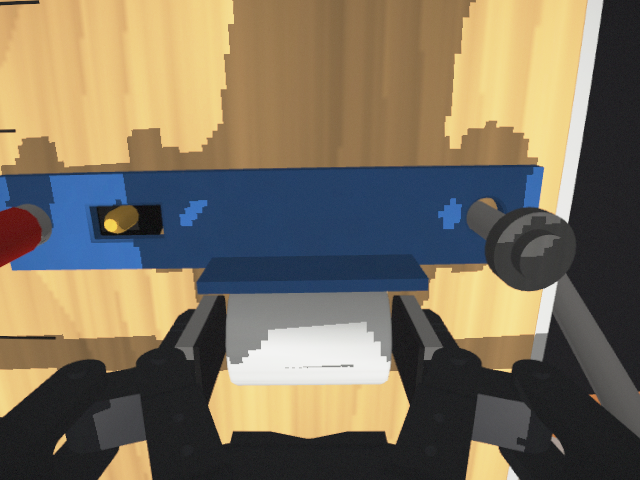

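Released; the roller sits by the lip. Now back straight out along the deck normal.

step_arm([
  [[-15,0,0],[0,0,0],0.7],
  [[-30,0,0],[0,0,0],0.7],
  [[-35,0,0],[0,0,0],0.7],
  [[-20,30,0],[0,0,0],0.7],
  [[-20,35,0],[0,0,0],0.7],
  [[-15,35,0],[0,0,0],0.7],
  [[0,0,0],[0,0,0],0.7],
  [[0,0,0],[0,0,0],0.7],
  [[0,0,0],[0,0,0],0.7],
])

```text
time_s: 20.03
eef_pos: [537.8, 34.2, 189.7]
tool_rot: [-0.584, 0.399, 0.367, 0.604]
ft_force: [-0.2, -0.6, 0.8]
width: 59.8
```

```bash
python3 st.py w23; python3 -c "
from h import *
snap('side','sd23.png');snap('scene','sc23.png')
for n in('sc23','sd23'):
  a=cv2.imread('pics/%s.png'%n)[200:340,230:400];cv2.imwrite('pics/%sc.png'%n,cv2.resize(a,None,fx=4,fy=4,interpolation=cv2.INTER_CUBIC))
"
```

```text
20.0833 60.16408810744297 [538.57214434  34.22555194 189.81097162] [ 1.28113647  0.09395683 -0.51868954] [ 0.1   0.02 -0.63  0.5  -0.06  0.14]
tcp in deck [-81.15642     24.92467754 129.95548151] r,ang 85.72719565864476 0.7764807885663301 toolx,z [ 0.006 -0.    -1.   ] [ 0.002  1.    -0.   ]
```

View pics/w23.png

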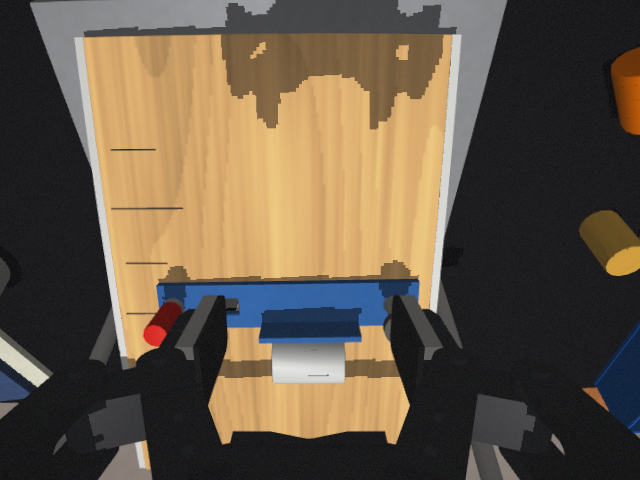

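View pics/sc23c.png

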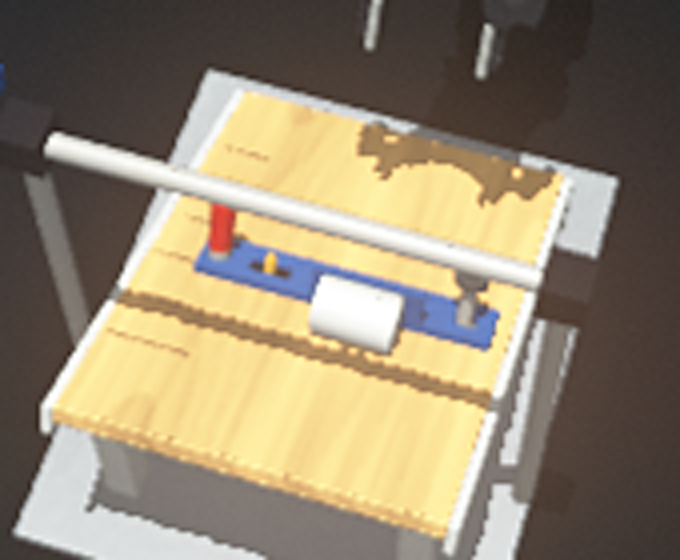

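View pics/sd23c.png

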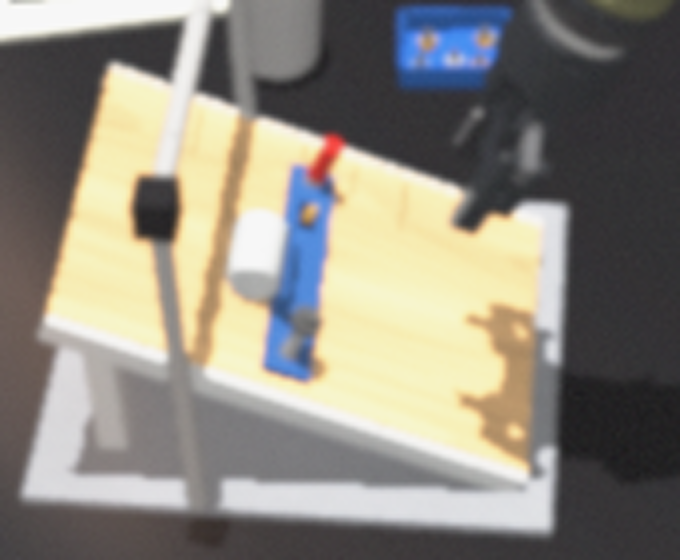

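View pics/sc23.png

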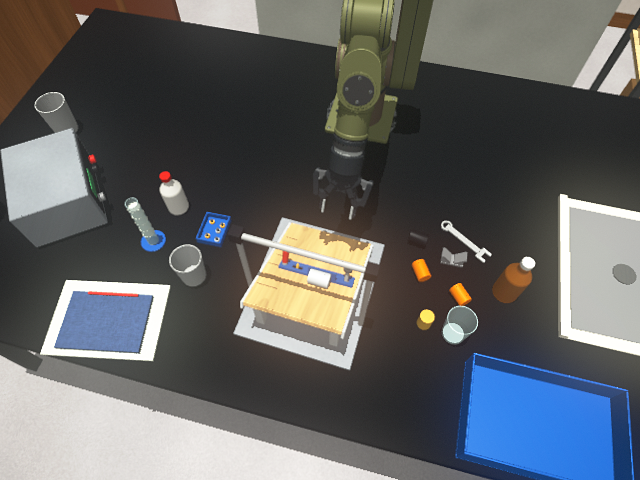

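```bash
python3 - <<'E'
from h import *
import pickle
from scipy.optimize import least_squares
p=np.load('fit.npy');Rd,D=deck(p)
S={n:snap(n,n+'24.png') for n in('scene','side','wrist')}
a=np.linspace(0,2*np.pi,73)
def cyl(q):
    c=[]
    for e in(-25,25):
        L=R.from_euler('z',q[3]).apply(np.c_[18*np.cos(a),np.full(73,e),18*np.sin(a)])+q[:3]; c.append(D(L))
    return np.vstack(c)
ob={}
for n,(x0,x1,y0,y1) in dict(scene=(300,340,264,294),side=(282,306,246,282),wrist=(262,355,341,392)).items():
    im=S[n]['image'].astype(int); sat=im.max(2)-im.min(2)
    m=np.zeros(sat.shape,bool); m[y0:y1,x0:x1]=((sat<35)&(im.min(2)>95))[y0:y1,x0:x1]
    m=cv2.morphologyEx(m.astype(np.uint8),cv2.MORPH_OPEN,np.ones((3,3)))
    k,l,st,_=cv2.connectedComponentsWithStats(m); i=1+st[1:,4].argmax(); ys,xs=np.where(l==i)
    ob[n]=np.array([xs.min()-.5,xs.max()+.5,ys.min()-.5,ys.max()+.5]); print(n,ob[n])
def ex(s,q):
    u=proj(s,cyl(q)); return np.r_[u[:,0].min(),u[:,0].max(),u[:,1].min(),u[:,1].max()]
W={'scene':[1,1,1,1],'side':[1,1,1,1],'wrist':[1,1,0,1]}
f=lambda q:np.r_[np.hstack([(ex(S[n],q)-ob[n])*W[n] for n in ob]),q[3]*10]
r=least_squares(f,[15,25,18,0],loss='soft_l1');print(r.x,f(r.x).round(1))
for n in S:
    im=S[n]['image'][:,:,::-1].copy(); cv2.polylines(im,[cv2.convexHull(proj(S[n],cyl([15,r.x[1],18,0])).astype(np.float32)).astype(int)],True,(0,255,0),1)
    c=proj(S[n],[D([0,0,20])])[0].astype(int); cv2.imwrite('pics/%s24c.png'%n,cv2.resize(im[c[1]-50:c[1]+50,c[0]-65:c[0]+65],None,fx=6,fy=6,interpolation=cv2.INTER_NEAREST))
E
```

```text
scene [307.5 331.5 268.5 287.5]
side [286.5 301.5 251.5 274.5]
wrist [271.5 345.5 343.5 384.5]
[1.49355393e+01 2.53983705e+01 1.87051833e+01 1.42932112e-02] [-0.7 -0.2 -1.5 -0.3 -0.8 -0.3  1.5  1.2 -0.3  0.3 -0.   0.1  0.1]
```

View pics/side24c.png

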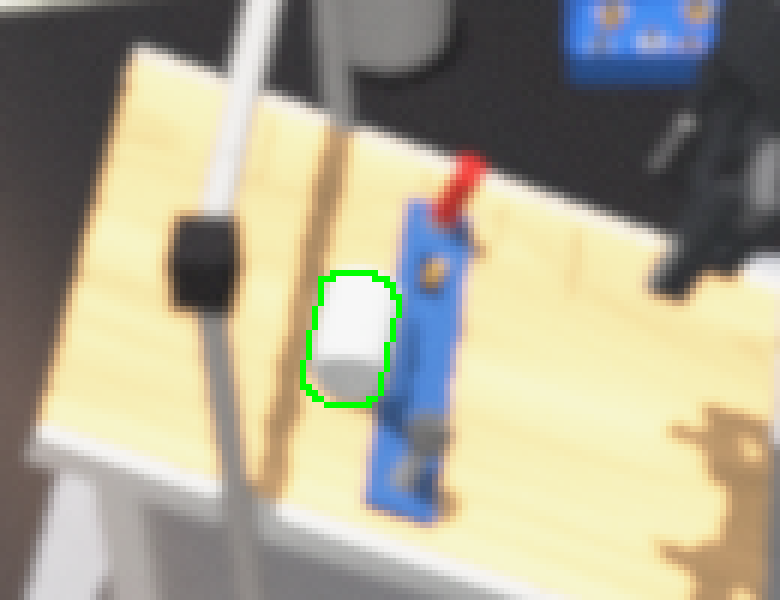

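View pics/scene24c.png

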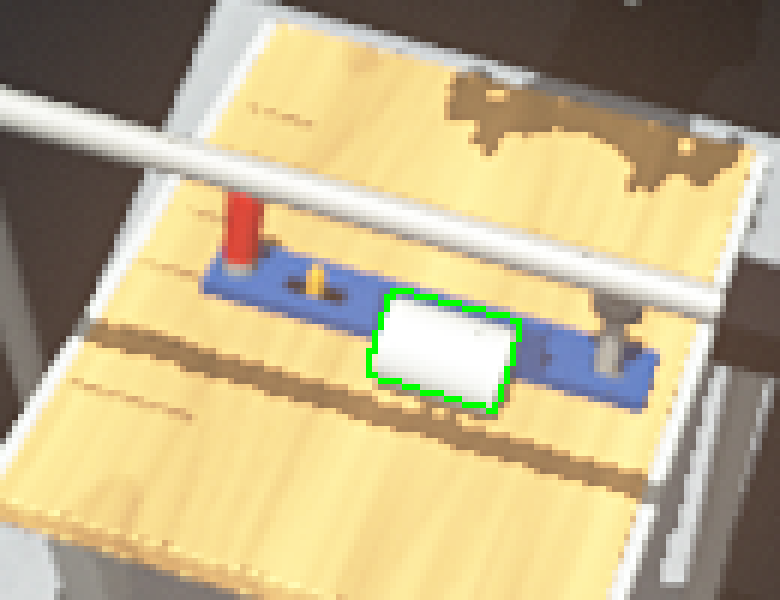

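The roller fits at deck (14.9, 25.4, 18.7), turned 0.014 rad, so it is against the lip. It is the same in both views 20 s apart, and the robot is clear of it.

```bash
python3 -c "
from h import *
print(robot.sign_off())"
```

```text
the job is handed in; nothing more can be done
None
```

I raised the bar by its red knob, swung it uphill about 0.88 rad and lowered it over the brass stud. I then took the aluminium roller from its cradle by its ends and laid it on the deck uphill of the lip. I handed the job in at about 20 s of robot time; no verdict was reported.

**Last checks**
- **Bar:** it looks flat on the deck, with the stud standing up through the slot in the wrist, scene and side pictures. I did not fit its final pose to numbers.
- **Roller:** a fit to all three cameras puts its centre at x 14.9, y 25.4, z 18.7 mm in the deck axes. It should be about 15, 25 and 18 mm when resting against the lip. Its axis is turned 0.014 rad. Individual outline edges miss by up to 1.5 pixels.
- **Robot and bystanders:** the gripper had backed well away with no load on the wrist. In the scene picture, the bystanders look to be where they were at the start.

**What failed or disagreed**
- **Fingertips:** in the pictures and by contact, they were about 30 mm farther back along the tool than stated. The first two grasps closed on top of the knob, with up to about 12 N on the wrist. I corrected for this from the images and the third grasp held.
- **Width reading:** it showed about 14.5 mm on the 16 mm knob and 49 mm on the 50 mm roller.
- **Roller at rest:** just before handing in I said the roller looked the same in two views 20 s apart. That was wrong: those pictures were only a fraction of a second apart. They show no movement, but I did not check rest over a longer time.

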